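# Close the oblong rubber-specimen clamp with the fork key

### The job

Take the fork key out of its round holder, set it over the bar-shaped screw head in the middle of the oblong specimen clamp and turn that screw clockwise (seen from above) to its stop, so that the bar lies in line with the clamp's long sides. Then stand the key upright in its holder again. Turn the screw with the key, not with the fingers, and do not turn the screw of the round clamp.

Things in the scene. Friction and masses are not known exactly. Their poses are not given: they have to be found in the camera images.
- key_grip (a point): Centre of the fork key's grey handle, 50 (x) x 20 (y) x 36 (z) mm; z up. Steel key, 0.2 kg, 100 mm tall, upright in the holder; this point is 82 mm above the prong tips. Below: shank 16 mm thick, block 44 x 38 mm, then two prongs 22 mm long, 44 mm wide (x), 7 mm thick, either side of a 24 mm gap that runs along x, in line with the handle. Same after a half turn. Stands by itself.
- clamp: Oblong clamp, fixed: dark steel base 130 (x) x 80 (y) mm, aluminium plate above, plate top 24 mm and four corner pins 28 mm above the bench. Origin: centre of underside, z up. The screw is on this vertical axis: head a dark steel bar 56 mm long, 8 thick, 34 to 48 mm above the bench. With the fork fully down over the bar, prong tips are 26 mm above the bench; 3 to 6 mm higher works too.
- clamp_screw (a joint): Turn of the oblong clamp's screw, rad, growing clockwise from above; starts 0 to 0.25. At 1.05 it is at its hard stop and the bar lies along the clamp's x; at value q the bar is (1.05 - q) rad anticlockwise of that. Friction about 0.1 N m holds it. The fork fits loosely: 8 mm play each side, and from in line it turns about 20 degrees before it pushes the bar, so turn it that much past.
- holder: Round black cup for the key, fixed: 88 mm outside, 80 mm inside diameter, rim 25 mm high, flat inner floor 5 mm above the bench. Origin: centre of underside, at bench height. When the key stands in it, the handle's centre is 87 mm above the bench.
- round_screw (a joint): Turn of the screw of the other clamp, rad, growing clockwise: a round clamp, 104 mm in diameter, with the same bar-shaped screw head. Starts 0 to 0.2; to be left alone.
Mind the look-alikes: they are no part of the job. Of the things like the holder, leave any that is blue; of the rest the larger one is meant. What is shaped like the part that bears key_grip but yellow is not meant.

How it is judged:
On the way, in this order (a step that is already met when the one before it is completed fails the run):
1. the fork key is set over the bar of the oblong clamp's screw, upright (horizontal distance between key_grip and clamp below 0.02 m and z of key_grip in the frame of clamp below 0.125 m and angle between key_grip's own z axis and vertical below 0.25 rad), for 0.1 s.
2. the screw is turned clockwise to its stop, within 10 degrees, with the key on it (value of joint clamp_screw above 0.875 rad and horizontal distance between key_grip and clamp below 0.025 m and z of key_grip in the frame of clamp below 0.13 m), for 0.1 s.
At the end, for the whole second after the job is handed in: The oblong clamp's screw is at its stop within 10 degrees, the round clamp's screw is as it was (below 0.35 rad), and the key stands upright (within 10 degrees) on the floor of its holder, its handle within 25 mm of the holder's centre (value of joint clamp_screw above 0.875 rad and value of joint round_screw below 0.35 rad and horizontal distance between key_grip and holder below 0.025 m and z of key_grip in the frame of holder below 0.097 m and angle between key_grip's own z axis and vertical below 0.17 rad); the robot touches nothing.
It fails at once if the round clamp's screw is turned (value of joint round_screw above 0.35 rad).
It fails at once if the fingers press on the oblong clamp or its screw with more than 5 N (contact force between the fingers and clamp above 5 N).
It also fails if it takes over 51 s, if anything falls off the work surface, if the arm or the gripper's body presses on something with over 40 N, if the wrist force passes 120 N, or if a joint passes its speed limit or range.

### The arm

A 6-joint arm with a two-finger parallel gripper is mounted at the origin on the work surface. World frame = base frame: x ahead of the robot, y to its left, z up, the work surface at z = 0. Lengths are in m, angles in rad, forces in N, time in s.
With the tool pointing down it reaches from about 0.3 to 0.775 m from the base axis. Payload 14.6 kg.
Tool frame: the origin (TCP) lies on the front face of the gripper's body, between the roots of the fingers; the fingertips stand 97 mm ahead of it and the grasp point (between the pads) lies 78 mm ahead of it; z points along the fingers, y is the direction in which the jaws open and shut (so a half turn about z gives the same grasp; the last joint's range is limited). The gripper opens to 94 mm and grips with 3 to 60 N. Pads are 16 mm wide; open, the fingers measure 119 mm over their backs; the gripper's body (75 mm by 177 mm) begins 78 mm behind the grasp point.
Start: joints at [1.262, 0.3, 1.521, -0, 1.321, -0.067], TCP at [0.132, 0.534, 0.303] pointing down, gripper open.
Joint ranges: [-3.03, 3.03], [-0.79, 2.21], [0.23, 2.52], [-1.04, 4.18], [0, 3.07], [-2.55, 2.55]. Speed limits (rad/s): [2.22, 2.22, 2.57, 3.14, 3.14, 3.14].

### API

Orientations are given as [roll, pitch, yaw] about the fixed x, y, z axes, in that order (R = Rz(yaw) Ry(pitch) Rx(roll)).
In Python, from station import ctrl gives the robot as it stands. The module is installed in compiled form; this text tells all that it offers.
- The arm moves only by the shell command python3 -m pendant 'ROWS' [FORCE]. ROWS is JSON, a list of rows, each an object of numbers: "rx", "ry", "rz": the turn, a rotation vector about the tool's x, y, z each as a share of 4 degrees, from -1 to 1; "tx", "ty", "tz": the shift along the tool's x, y, z each as a share of 0.04 m, from -1 to 1; "grip": the gripper command: -1 is fully open, 1 is shut, values between are in proportion. A call has 1 to 8 rows; each row shifts and turns the pose as measured when the row begins, along the tool's axes as they then stand; what a row does not reach is not made up. A row lasts 1/12 s, in which the tool goes at most 41.7 mm and 7.16 degrees, less where a joint would pass 70% of its speed; a pose out of reach is approached as far as the arm can. A call with a number of a shift or a turn outside -1 to 1 is refused whole. A call with a gripper value outside its range is refused whole. The fingers move at their own pace and stop on an object; FORCE is the grip in N (left out, the last holds). Time passes only in rows, so rows that do not move let the fingers close. It gives the time, the measured TCP pose, the force and the opening at its end, in the units of the state.
- ctrl.get_obs(): the state, without advancing time (a new reading comes with each control period).
- ctrl.camera(name): name is "scene" or "top"; returns a dict with "pixels" (400x640x3 uint8, blue, green, red), "fx", "fy", "cx", "cy" (pixels), "world_from_camera" (4x4, takes a point from camera to world coordinates). Camera axes: x right, y up, looking along -z (the intrinsics and any distortion apply to the point x, -y, -z); pixel columns grow to the right and rows downward; lengths in m; the calibration is good to about 2 mm. A picture is of the moment at which its call begins. There is no depth.
- ctrl.hand_in(): hands the job in, once; it reports no verdict.
The state is a dict: "time_s": time; "qpos": joint angles; "joint_vel": joint speeds; "tau": joint torques, N m; "ee_pos": TCP position; "eef_rot": TCP orientation; "force": force on the tool from outside, world axes, zero at the start; "moment": the same for the moment, N m; "grip_width": finger opening in m.
Only numpy, scipy, OpenCV 4.12 (cv2) and the standard library are available. Lean on these libraries where they do the work, as an engineer would, in place of code of your own. Each camera call takes 0.05 s, during which the arm holds its last target.

## Working session

There is one attempt and no reset: what is moved stays moved. The work goes in short steps, Python scripts to look and compute and a shell command to move; the robot and the scene stay as the last step left them, time stands still between calls to the robot, and variables do not carry over. Pictures are saved under pics/ and viewed, and the job is handed in when it is done.

```bash
mkdir -p pics
python3 - <<'E'
from station import ctrl
import cv2,numpy as np
o=ctrl.get_obs(); print({k:np.round(v,3) for k,v in o.items()})
for n in("scene","top"):
    c=ctrl.camera(n); cv2.imwrite(f"pics/{n}0.png",c["pixels"]); print(n,c["fx"],c["fy"],c["cx"],c["cy"],np.round(c["world_from_camera"],4).tolist(),[k for k in c])
E
```

```text
{'time_s': np.float64(0.0), 'qpos': array([ 1.262,  0.3  ,  1.522, -0.   ,  1.321, -0.067]), 'joint_vel': array([-0.   , -0.001,  0.002, -0.   ,  0.001,  0.001]), 'tau': array([ 2.0000e-03, -5.3181e+01, -3.5273e+01,  7.1000e-02,  2.4000e-02,
       -0.0000e+00]), 'ee_pos': array([0.132, 0.534, 0.302]), 'eef_rot': array([-3.14, -0.  ,  2.9 ]), 'force': array([ 0.191, -0.63 ,  0.159]), 'moment': array([-0.007,  0.028,  0.012]), 'grip_width': np.float64(0.094)}
scene 412.1817130799629 412.1817130799629 327.0456131360927 202.66165240412215 [[0.2818, -0.6824, 0.6745, 1.0569], [0.9594, 0.2053, -0.1932, -0.1721], [-0.0066, 0.7016, 0.7126, 0.6736], [0.0, 0.0, 0.0, 1.0]] ['pixels', 'fx', 'fy', 'cx', 'cy', 'world_from_camera']
top 361.9388199036501 361.9388199036501 317.0962502207053 201.3250251479635 [[-0.0186, 0.9927, -0.1193, 0.4019], [-0.9998, -0.0188, -0.0007, -0.015], [-0.0029, 0.1193, 0.9929, 0.9148], [0.0, 0.0, 0.0, 1.0]] ['pixels', 'fx', 'fy', 'cx', 'cy', 'world_from_camera']
```

View pics/scene0.png

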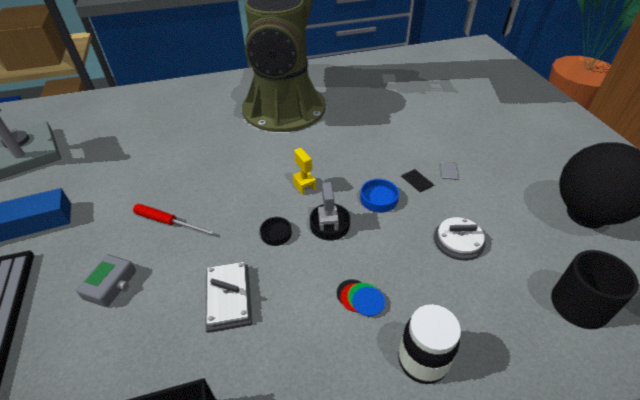

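View pics/top0.png

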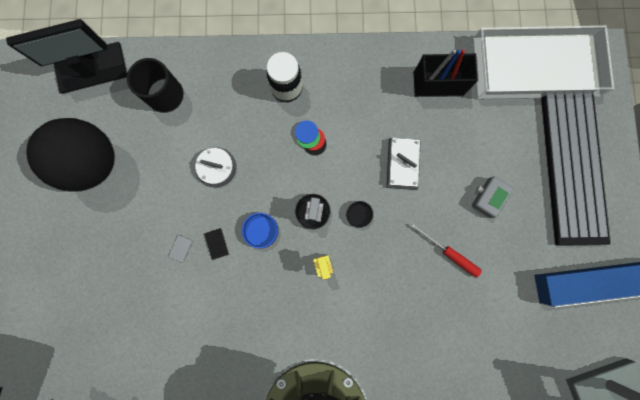

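The scene view shows the grey key at (328,205) in a black cup at (329,221), the oblong clamp at (228,295) and the round clamp at (460,237). There are three cup candidates in the top view:
- a black cup at (313,211), which holds the key
- a smaller black cup at (360,214)
- a blue cup at (260,230)

The meant one should be the larger black cup. The yellow key at (324,267) is the decoy. I'll confirm this in enlarged crops.

```bash
cat > h.py <<'E'
import numpy as np,cv2
from station import ctrl
def P(c,p):
    T=np.linalg.inv(c["world_from_camera"]); q=T[:3,:3]@np.asarray(p,float)+T[:3,3]
    return np.array([c["cx"]+c["fx"]*q[0]/-q[2], c["cy"]+c["fy"]*(-q[1])/-q[2]])
def ray(c,uv):
    T=c["world_from_camera"]; d=np.array([(uv[0]-c["cx"])/c["fx"],-(uv[1]-c["cy"])/c["fy"],-1]); d=T[:3,:3]@d
    return T[:3,3],d/np.linalg.norm(d)
def onz(c,uv,z):
    o,d=ray(c,uv); return o+d*(z-o[2])/d[2]
def tri(c1,u1,c2,u2):
    o1,d1=ray(c1,u1);o2,d2=ray(c2,u2)
    s=np.linalg.lstsq(np.stack([d1,-d2],1),o2-o1,rcond=None)[0]
    a=o1+s[0]*d1;b=o2+s[1]*d2; return (a+b)/2,np.linalg.norm(a-b)
E
python3 - <<'E'
from h import *
t=ctrl.camera("top");s=ctrl.camera("scene")
print(P(s,ctrl.get_obs()["ee_pos"]),P(t,ctrl.get_obs()["ee_pos"]))
def crop(c,x,y,w,h,k): return cv2.resize(c["pixels"][y:y+h,x:x+w],None,fx=k,fy=k,interpolation=cv2.INTER_CUBIC)
a=crop(t,235,185,150,100,5);cv2.imwrite("pics/ct.png",a)
a=crop(s,250,140,160,110,5);cv2.imwrite("pics/cs.png",a)
a=np.hstack([crop(t,375,125,60,75,6),crop(s,195,250,65,75,6)]);cv2.imwrite("pics/cc.png",a)
E
```

```text
[495.58455036  -4.78174536] [-23.34783898 422.20792287]
```

View pics/ct.png

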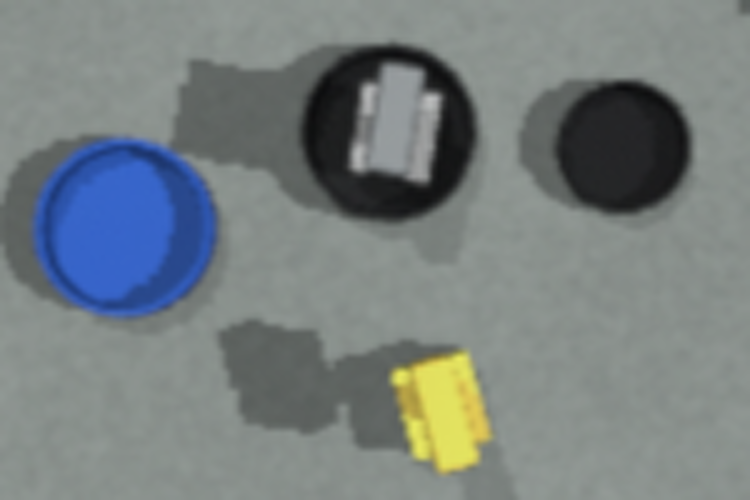

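View pics/cs.png

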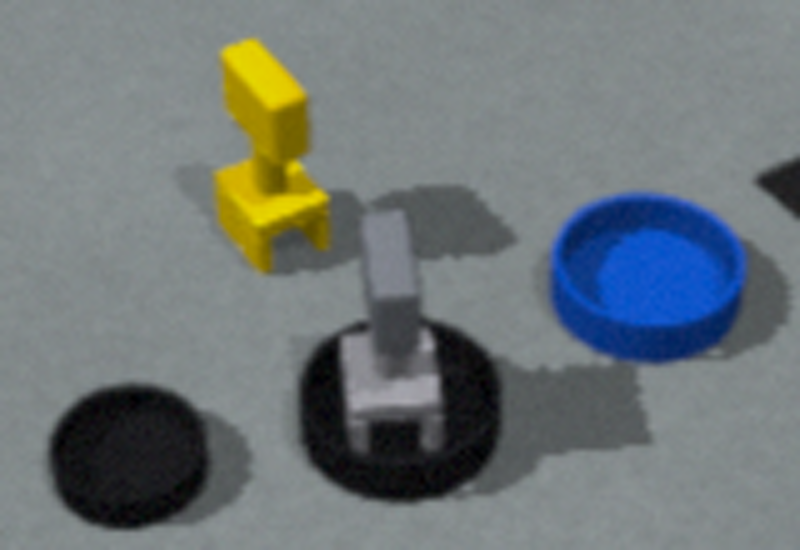

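View pics/cc.png

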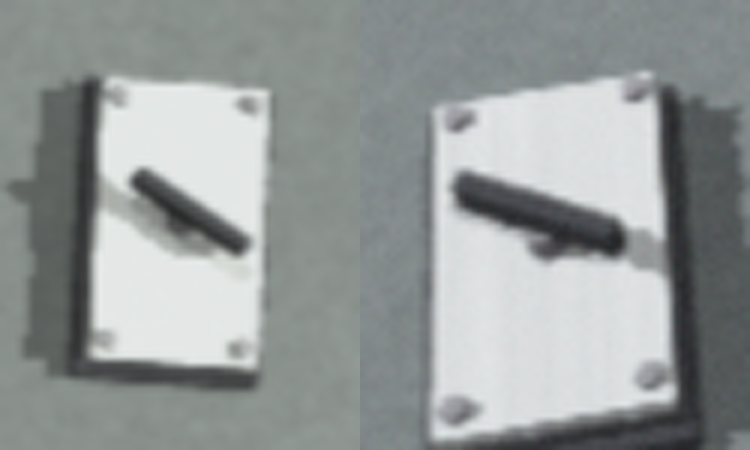

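The crops confirm it. The grey key stands in the larger black cup (top crop centre (390,132)), the smaller black cup is empty, and the blue cup and yellow key are separate. The bar runs from (140,178) to (243,245) in the clamp crop.

Next I'll measure with masks.

```bash
cat > meas.py <<'E'
from h import *
t=ctrl.camera("top");s=ctrl.camera("scene")
def up(c,x,y,w,h,k=8): return cv2.resize(c["pixels"][y:y+h,x:x+w],None,fx=k,fy=k,interpolation=cv2.INTER_CUBIC)
def big(m):
    n,l,st,ce=cv2.connectedComponentsWithStats(m.astype(np.uint8)); i=1+np.argmax(st[1:,4]); return (l==i).astype(np.uint8),ce[i],st[i]
def cnt(m): 
    c=cv2.findContours(m,cv2.RETR_EXTERNAL,cv2.CHAIN_APPROX_NONE)[0]; return max(c,key=cv2.contourArea)
K=8
def full(p,x,y): return (np.asarray(p)+.5)/K-.5+np.array([x,y])
E
python3 - <<'E'
from meas import *
# plate
for c,n,(x,y,w,h) in((t,"t",(375,125,60,75)),(s,"s",(195,250,65,75))):
    a=up(c,x,y,w,h); g=a.max(2)
    m,ce,st=big(g>(195 if n=="t" else 175)); ct=cnt(m); r=cv2.minAreaRect(ct); box=full(cv2.boxPoints(r),x,y)
    hull=cv2.convexHull(ct); ap=full(cv2.approxPolyDP(hull,14,True)[:,0],x,y)
    W=np.array([onz(c,p,.024)[:2] for p in ap]);print(n,"plate",ap.round(1).tolist(),W.round(4).tolist(),W.mean(0))
    hm=cv2.fillPoly(np.zeros_like(m),[hull],1)
    b,ce,st=big((g<100)&(hm>0)); r=cv2.minAreaRect(cnt(b)); bp=cv2.boxPoints(r)
    l=[np.linalg.norm(bp[0]-bp[1]),np.linalg.norm(bp[1]-bp[2])]
    e=[(bp[0]+bp[3])/2,(bp[1]+bp[2])/2] if l[0]>l[1] else [(bp[0]+bp[1])/2,(bp[2]+bp[3])/2]
    e=full(e,x,y); print("bar ends",e.round(1), [onz(c,p,.045).round(4) for p in e])
# print handle colours
print(t["pixels"][195:225,313].tolist()); print(t["pixels"][211,298:330].max(1)); print(s["pixels"][205,315:345].max(1)); print(s["pixels"][178:235,328].max(1))
E
```

```text
t plate [[393.2, 137.6], [419.1, 140.2], [416.3, 185.4], [390.3, 183.6]] [[0.6678, -0.21], [0.6597, -0.275], [0.5441, -0.2621], [0.5501, -0.1976]] [ 0.60542883 -0.23619295]
bar ends [[396.4 155.1]
 [414.2 167. ]] [array([ 0.6172, -0.2114,  0.045 ]), array([ 0.5864, -0.2536,  0.045 ])]
s plate [[238.8, 262.7], [243.9, 268.2], [246.7, 315.7], [207.2, 322.7], [207.1, 267.7]] [[0.5493, -0.2057], [0.5651, -0.1981], [0.667, -0.2081], [0.6609, -0.2755], [0.5437, -0.2658]] [ 0.59721031 -0.23063585]
bar ends [[210.1 282.5]
 [238.4 291.6]] [array([ 0.5949, -0.2602,  0.045 ]), array([ 0.6284, -0.2139,  0.045 ])]
[[19, 18, 18], [28, 27, 27], [78, 77, 74], [138, 137, 133], [155, 153, 148], [156, 154, 148], [156, 154, 149], [156, 154, 149], [156, 155, 149], [157, 155, 149], [157, 155, 149], [157, 155, 150], [157, 155, 149], [157, 155, 150], [157, 155, 149], [157, 155, 150], [157, 155, 150], [157, 155, 149], [157, 155, 150], [157, 154, 149], [157, 155, 149], [157, 155, 150], [157, 154, 149], [150, 147, 142], [112, 111, 106], [54, 53, 51], [31, 30, 29], [30, 30, 29], [31, 30, 30], [27, 26, 25]]
[ 22  25  31  32  33  32  33  49  94 123 115 125 153 157 157 157 157 157
 153 140 138 155 153 128  66  27  22  26  31  31  28  41]
[144 138 134 119  90  67  49  43  60  77  80  72  72  68  68  66  72  66
  72  77  71  43  35  47  58  77  92 120 136 135]
[106  92  87  94 126 140 141 139 140 137 140 138 136 139 141 143 142 140
 141 141 135 107  80  71  70  69  70  68  69  69  67  68  68  76  77  78
  79  90 143 156 165 168 163 109  85  80  38  18  11  15  21  17  20  27
  29  16  16]
```

Run:
```python
from meas import *
x,y,w,h=290,185,50,50
a=up(t,x,y,w,h); g=a.max(2).astype(int)
hsv=cv2.cvtColor(a,cv2.COLOR_BGR2HSV)
# holder: dark outer disc
x2,y2=285,185
d=up(t,x2,y2,55,55);gd=d.max(2)
m,ce,st=big(gd<60); ct=cv2.convexHull(cnt(m)); e=cv2.fitEllipse(ct); p=full(e[0],x2,y2); print("cup top",p,np.array(e[1])/K,onz(t,p,.0),onz(t,p,.025))
x3,y3=300,185; d=up(s,x3,y3,60,65); gd=d.max(2); m,ce,st=big(gd<45); ct=cv2.convexHull(cnt(m)); e=cv2.fitEllipse(ct); b=full(cv2.boundingRect(ct)[:2],x3,y3); p=full(e[0],x3,y3);print("cup scene",p,np.array(e[1])/K,e[2],b,onz(s,p,.012))
cv2.imwrite("pics/k.png",cv2.resize(a,(600,600))) 
b=up(s,310,172,50,65,9);cv2.imwrite("pics/k2.png",b)
print(b.shape)
sat=(a.max(2).astype(int)-a.min(2))[200];print(sat[::8],g[200][::8])
```

```text
cup top [312.08595657 211.0557766 ] [34.44656372 34.94010544] [ 0.48721123 -0.00119207  0.        ] [ 0.48487898 -0.00156881  0.025     ]
cup scene [329.61079979 221.4278717 ] [36.80764389 41.11872482] 93.05069732666016 [309.9375 204.5625] [ 0.48669991 -0.00343113  0.012     ]
(585, 450, 3)
[5 5 5 6 7 4 1 1 1 2 1 1 2 1 1 1 1 1 2 4 5 8 7 8 7 8 8 7 4 2 2 2 1 2 2 2 2
 2 2 1 4 5 7 8 7 7 7 7 8 7] [102 101 100 101  96  72  37  17  19  24  27  31  32  32  31  32  66 115
 122 114 133 154 157 157 156 157 156 144 132 145 157 150 120  62  23  22
  30  32  28  37  78 124 145 149 149 149 149 148 147 134]
```

View pics/k.png

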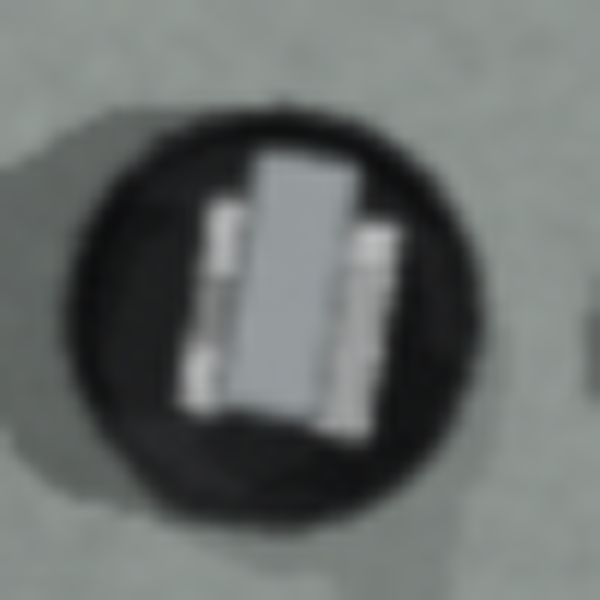

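View pics/k2.png

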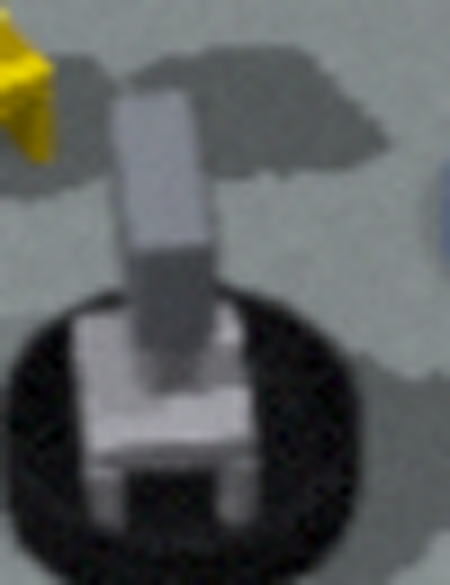

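Run:
```python
from meas import *
A=np.array([(256,150),(360,163),(322,418),(226,405)])/12-.46+[290,185]
B=np.array([(213,246),(132,248),(112,98),(190,92)])/9-.45+[310,172]
Q=[]
for a,b in zip(A,B):
    q,e=tri(t,a,s,b); Q.append(q); print(q.round(4),round(e,4), onz(t,a,.105).round(4),onz(s,b,.105).round(4))
Q=np.array(Q); print("mean",Q.mean(0)); 
for c,X in((t,A),(s,B)):
    W=np.array([onz(c,p,.105) for p in X]); print(W.mean(0)); 
    for V in(W,):
        d=(V[0]+V[1]-V[2]-V[3])/2; e=(V[0]+V[3]-V[1]-V[2])/2; print("yaw",np.degrees(np.arctan2(d[1],d[0])),np.degrees(np.arctan2(e[1],e[0]))-90,np.linalg.norm(d),np.linalg.norm(e))
# cup floor/bar triangulation
print("bar mid",tri(t,(405.3,161.05),s,(224.25,287.05)))
print("plate corners",tri(t,(393.2,137.6),s,(246.7,315.7)),tri(t,(419.1,140.2),s,(207.2,322.7)),tri(t,(416.3,185.4),s,(207.1,267.7)))
```

```text
[ 0.5094 -0.0015  0.1018] 0.0021 [ 0.5092 -0.0006  0.105 ] [ 0.5122 -0.0035  0.105 ]
[ 0.5065 -0.0201  0.1038] 0.0001 [ 0.5064 -0.0201  0.105 ] [ 0.5077 -0.0205  0.105 ]
[ 0.4587 -0.0116  0.1036] 0.001 [ 0.4585 -0.0121  0.105 ] [ 0.4603 -0.0115  0.105 ]
[0.4615 0.0062 0.1032] 0.0007 [0.4613 0.0058 0.105 ] [0.4635 0.0059 0.105 ]
mean [ 0.48404323 -0.00676115  0.10309835]
[ 0.48385833 -0.00672507  0.105     ]
yaw -8.562966537083305 -8.523447649763781 0.048426886301002094 0.018903277053601595
[ 0.48592802 -0.00738151  0.105     ]
yaw -10.83439799034644 -12.514223359338999 0.04893835905577285 0.017650012919320224
bar mid (array([ 0.60420998, -0.23669475,  0.03370114]), np.float64(0.0027971647555095095))
plate corners (array([ 0.66749473, -0.20889359,  0.02511431]), np.float64(0.0016874668633016746)) (array([ 0.66008334, -0.27559324,  0.02260461]), np.float64(0.0001318155339720031)) (array([ 0.54407864, -0.26401216,  0.02372099]), np.float64(0.0035442477301829826))
```

```bash
python3 -m pendant '[{"tx":-0.73,"ty":-0.68,"grip":-1},{"tx":-0.73,"ty":-0.68},{"tx":-0.73,"ty":-0.68},{"tx":-0.73,"ty":-0.68},{"tx":-0.73,"ty":-0.68},{"tx":-0.73,"ty":-0.68},{"tx":-0.73,"ty":-0.68},{"tx":-0.73,"ty":-0.68}]' 20
```

```text
$[0]: bad value
```

```bash
python3 -m pendant '[{"rx":0,"ry":0,"rz":0,"tx":-0.73,"ty":-0.68,"tz":0,"grip":-1},{"rx":0,"ry":0,"rz":0,"tx":-0.73,"ty":-0.68,"tz":0,"grip":-1},{"rx":0,"ry":0,"rz":0,"tx":-0.73,"ty":-0.68,"tz":0,"grip":-1},{"rx":0,"ry":0,"rz":0,"tx":-0.73,"ty":-0.68,"tz":0,"grip":-1},{"rx":0,"ry":0,"rz":0,"tx":-0.73,"ty":-0.68,"tz":0,"grip":-1},{"rx":0,"ry":0,"rz":0,"tx":-0.73,"ty":-0.68,"tz":0,"grip":-1},{"rx":0,"ry":0,"rz":0,"tx":-0.73,"ty":-0.68,"tz":0,"grip":-1},{"rx":0,"ry":0,"rz":0,"tx":-0.73,"ty":-0.68,"tz":0,"grip":-1}]' 20
```

```text
time_s: 1.17
ee_pos: [0.3085, 0.26, 0.3014]
eef_rot: [3.141, 0.0, 2.91]
force: [1.6, 1.5, -0.7]
grip_width: 0.0941
```

```bash
python3 -m pendant '[{"rx":0,"ry":0,"rz":0,"tx":-0.73,"ty":-0.69,"tz":0,"grip":-1},{"rx":0,"ry":0,"rz":0,"tx":-0.73,"ty":-0.69,"tz":0,"grip":-1},{"rx":0,"ry":0,"rz":0,"tx":-0.73,"ty":-0.69,"tz":0,"grip":-1},{"rx":0,"ry":0,"rz":0,"tx":-0.73,"ty":-0.69,"tz":0,"grip":-1},{"rx":0,"ry":0,"rz":0,"tx":-0.73,"ty":-0.69,"tz":0,"grip":-1},{"rx":0,"ry":0,"rz":0,"tx":-0.73,"ty":-0.69,"tz":0,"grip":-1},{"rx":0,"ry":0,"rz":0,"tx":-0.73,"ty":-0.69,"tz":0,"grip":-1},{"rx":0,"ry":0,"rz":1,"tx":0,"ty":0,"tz":0,"grip":-1}]' 20
for i in 1; do python3 -m pendant '[{"rx":0,"ry":0,"rz":1,"tx":0,"ty":0,"tz":0,"grip":-1},{"rx":0,"ry":0,"rz":1,"tx":0,"ty":0,"tz":0,"grip":-1},{"rx":0,"ry":0,"rz":1,"tx":0,"ty":0,"tz":0,"grip":-1},{"rx":0,"ry":0,"rz":1,"tx":0,"ty":0,"tz":0,"grip":-1},{"rx":0,"ry":0,"rz":1,"tx":0,"ty":0,"tz":0,"grip":-1},{"rx":0,"ry":0,"rz":1,"tx":0,"ty":0,"tz":0,"grip":-1},{"rx":0,"ry":0,"rz":1,"tx":0,"ty":0,"tz":0,"grip":-1},{"rx":0,"ry":0,"rz":1,"tx":0,"ty":0,"tz":0,"grip":-1}]' 20; done
```

```text
time_s: 1.83
ee_pos: [0.4678, 0.0091, 0.3036]
eef_rot: [3.138, 0.006, 2.838]
force: [0.1, 1.5, -0.2]
grip_width: 0.0938
time_s: 2.5
ee_pos: [0.4689, 0.0052, 0.3032]
eef_rot: [3.136, 0.003, 2.245]
force: [-0.9, -0.0, 0.5]
grip_width: 0.094
```

```bash
python3 -m pendant '[{"rx":0,"ry":0,"rz":1,"tx":0,"ty":0,"tz":0,"grip":-1},{"rx":0,"ry":0,"rz":1,"tx":0,"ty":0,"tz":0,"grip":-1},{"rx":0,"ry":0,"rz":1,"tx":0,"ty":0,"tz":0,"grip":-1},{"rx":0,"ry":0,"rz":1,"tx":0,"ty":0,"tz":0,"grip":-1},{"rx":0,"ry":0,"rz":1,"tx":0,"ty":0,"tz":0,"grip":-1},{"rx":0,"ry":0,"rz":1,"tx":0,"ty":0,"tz":0,"grip":-1},{"rx":0,"ry":0,"rz":1,"tx":0,"ty":0,"tz":0,"grip":-1},{"rx":0,"ry":0,"rz":1,"tx":0,"ty":0,"tz":0,"grip":-1}]' 20
python3 -m pendant '[{"rx":0,"ry":0,"rz":1,"tx":0,"ty":0,"tz":0,"grip":-1},{"rx":0,"ry":0,"rz":1,"tx":0,"ty":0,"tz":0,"grip":-1},{"rx":0,"ry":0,"rz":1,"tx":0,"ty":0,"tz":0,"grip":-1},{"rx":0,"ry":0,"rz":1,"tx":0,"ty":0,"tz":0,"grip":-1},{"rx":0,"ry":0,"rz":1,"tx":0,"ty":0,"tz":0,"grip":-1},{"rx":0,"ry":0,"rz":1,"tx":0,"ty":0,"tz":0,"grip":-1},{"rx":0,"ry":0,"rz":1,"tx":0,"ty":0,"tz":0,"grip":-1},{"rx":0,"ry":0,"rz":1,"tx":0,"ty":0,"tz":0,"grip":-1}]' 20
python3 -m pendant '[{"rx":0,"ry":0,"rz":1,"tx":0,"ty":0,"tz":0,"grip":-1},{"rx":0,"ry":0,"rz":1,"tx":0,"ty":0,"tz":0,"grip":-1},{"rx":0,"ry":0,"rz":1,"tx":0,"ty":0,"tz":0,"grip":-1},{"rx":0,"ry":0,"rz":1,"tx":0,"ty":0,"tz":0,"grip":-1},{"rx":0,"ry":0,"rz":1,"tx":0,"ty":0,"tz":0,"grip":-1},{"rx":0,"ry":0,"rz":1,"tx":0,"ty":0,"tz":0,"grip":-1},{"rx":0,"ry":0,"rz":1,"tx":0,"ty":0,"tz":0,"grip":-1},{"rx":0,"ry":0,"rz":1,"tx":0,"ty":0,"tz":0,"grip":-1}]' 20
python3 -m pendant '[{"rx":0,"ry":0,"rz":1,"tx":0,"ty":0,"tz":0,"grip":-1},{"rx":0,"ry":0,"rz":1,"tx":0,"ty":0,"tz":0,"grip":-1},{"rx":0,"ry":0,"rz":1,"tx":0,"ty":0,"tz":0,"grip":-1},{"rx":0,"ry":0,"rz":1,"tx":0,"ty":0,"tz":0,"grip":-1},{"rx":0,"ry":0,"rz":1,"tx":0,"ty":0,"tz":0,"grip":-1},{"rx":0,"ry":0,"rz":1,"tx":0,"ty":0,"tz":0,"grip":-1},{"rx":0,"ry":0,"rz":1,"tx":0,"ty":0,"tz":0,"grip":-1}]' 20
```

```text
time_s: 3.17
ee_pos: [0.4688, 0.0052, 0.3037]
eef_rot: [3.134, -0.0, 1.657]
force: [-0.4, 0.3, -0.4]
grip_width: 0.0942
time_s: 3.83
ee_pos: [0.4686, 0.0052, 0.3042]
eef_rot: [3.135, -0.005, 1.07]
force: [0.1, -0.2, 0.9]
grip_width: 0.0941
time_s: 4.5
ee_pos: [0.4685, 0.0052, 0.3047]
eef_rot: [3.138, -0.009, 0.482]
force: [0.0, 0.3, -0.1]
grip_width: 0.094
time_s: 5.08
ee_pos: [0.4684, 0.0052, 0.3052]
eef_rot: [-3.14, -0.01, -0.032]
force: [0.4, -0.8, 0.5]
grip_width: 0.0942
```

```bash
cat > d.py <<'E'
import sys,numpy as np
from station import ctrl
from scipy.spatial.transform import Rotation as R
o=ctrl.get_obs(); x,y,z,yaw=map(float,sys.argv[1:5])
Rc=R.from_euler("xyz",o["eef_rot"]); Rt=R.from_euler("xyz",[np.pi,0,np.radians(yaw)])
print("tool shift mm",(Rc.inv().apply(np.array([x,y,z])-o["ee_pos"])*1000).round(1),"turn deg",np.degrees((Rc.inv()*Rt).as_rotvec()).round(2))
print("pos",o["ee_pos"].round(4),"yaw",np.degrees(o["eef_rot"][2]).round(1),"t",o["time_s"],"j6",o["qpos"][5].round(2),"F",o["force"].round(1),"M",o["moment"].round(2),"w",o["grip_width"].round(4))
E
python3 -m pendant '[{"rx":0,"ry":0,"rz":1,"tx":0,"ty":0,"tz":0,"grip":-1},{"rx":0,"ry":0,"rz":0.9,"tx":0,"ty":0,"tz":0,"grip":-1},{"rx":0,"ry":0,"rz":0,"tx":0,"ty":0,"tz":0,"grip":-1}]' 20; python3 d.py 0.4848 -0.007 0.230 -9.5
```

```text
time_s: 5.33
ee_pos: [0.4683, 0.0052, 0.3054]
eef_rot: [-3.139, -0.01, -0.175]
force: [-0.3, -0.8, -0.3]
grip_width: 0.0942
tool shift mm [17.6  9.4 75.5] turn deg [-0.15 -0.6  -0.53]Traceback (most recent call last):
  File "d.py", line 7, in <module>
    print("pos",o["ee_pos"].round(4),"yaw",np.degrees(o["eef_rot"][2]).round(1),"t",o["time_s"],"j6",o["qpos"][5].round(2),"F",o["force"].round(1),"M",o["moment"].round(2),"w",o["grip_width"].round(4))
                                                                                                                                                                                ^^^^^^^^^^^^^^^^^^^^^
AttributeError: 'float' object has no attribute 'round'
```

```bash
sed -i 's/o\["grip_width"\].round(4)/round(float(o["grip_width"]),4)/' d.py
python3 -m pendant '[{"rx":-0.04,"ry":-0.15,"rz":-0.13,"tx":0.22,"ty":0.12,"tz":0.6,"grip":-1},{"rx":0,"ry":0,"rz":0,"tx":0.22,"ty":0.12,"tz":0.6,"grip":-1},{"rx":0,"ry":0,"rz":0,"tx":0,"ty":0,"tz":0.6,"grip":-1},{"rx":0,"ry":0,"rz":0,"tx":0,"ty":0,"tz":0,"grip":-1}]' 20; python3 d.py 0.4848 -0.007 0.230 -9.5
python3 - <<'E'
from meas import *
cv2.imwrite("pics/s1.png",up(s,270,100,130,150,4));cv2.imwrite("pics/t1.png",up(t,250,160,130,100,6))
E
```

```text
time_s: 5.67
ee_pos: [0.4855, -0.0076, 0.2329]
eef_rot: [-3.141, -0.005, -0.157]
force: [-0.5, 0.7, -0.8]
grip_width: 0.0939
tool shift mm [-0.8 -0.5  2.9] turn deg [-0.01 -0.26  0.52]
pos [ 0.4855 -0.0076  0.2329] yaw -9.0 t 5.6667 j6 1.64 F [-0.5  0.7 -0.8] M [0.04 0.21 0.04] w 0.0939
```

View pics/s1.png

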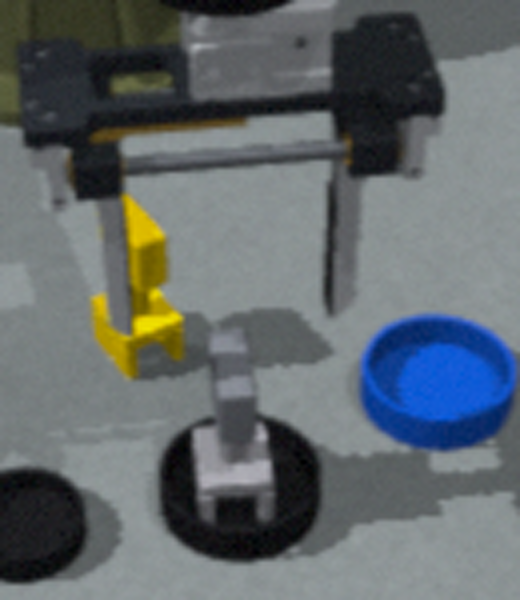

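View pics/t1.png

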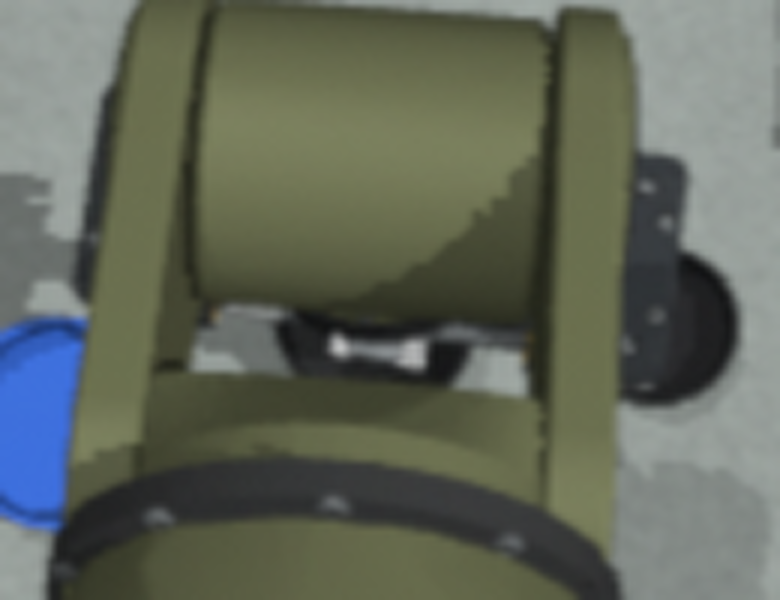

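The scene view shows the fingers at crop columns 118 and 340, straddling the handle at 235, and the yellow key well behind. I'll go down and grip.

```bash
python3 -m pendant '[{"rx":0,"ry":-0.06,"rz":0.12,"tx":-0.02,"ty":-0.01,"tz":0.55,"grip":-1},{"rx":0,"ry":0,"rz":0,"tx":0,"ty":0,"tz":0.55,"grip":-1},{"rx":0,"ry":0,"rz":0,"tx":0,"ty":0,"tz":0.5,"grip":-1},{"rx":0,"ry":0,"rz":0,"tx":0,"ty":0,"tz":0,"grip":-1}]' 20; python3 d.py 0.4848 -0.007 0.165 -9.5
```

```text
time_s: 6.1
ee_pos: [0.4892, -0.0068, 0.179]
eef_rot: [-3.14, -0.017, -0.162]
force: [0.1, -0.0, -0.2]
grip_width: 0.0939
tool shift mm [-4.6  0.9 14. ] turn deg [-0.09 -1.    0.23]
pos [ 0.4892 -0.0068  0.179 ] yaw -9.3 t 6.1 j6 1.64 F [ 0.1 -0.  -0.2] M [-0.06  0.15  0.05] w 0.0939
```

```bash
python3 -m pendant '[{"rx":0,"ry":-0.25,"rz":0.06,"tx":-0.11,"ty":0.02,"tz":0.35,"grip":-1},{"rx":0,"ry":0,"rz":0,"tx":0,"ty":0,"tz":0,"grip":-1},{"rx":0,"ry":0,"rz":0,"tx":0,"ty":0,"tz":0,"grip":-1}]' 20; python3 d.py 0.4848 -0.007 0.165 -9.5
```

```text
time_s: 6.35
ee_pos: [0.4862, -0.0068, 0.1684]
eef_rot: [-3.14, -0.003, -0.165]
force: [-0.3, -1.1, 1.1]
grip_width: 0.0938
tool shift mm [-1.3  0.4  3.4] turn deg [-0.12 -0.2   0.06]
pos [ 0.4862 -0.0068  0.1684] yaw -9.4 t 6.35 j6 1.64 F [-0.3 -1.1  1.1] M [0.01 0.21 0.08] w 0.0938
```

Now I'll close gently at 40 N.

```bash
python3 -m pendant '[{"rx":0,"ry":-0.05,"rz":0,"tx":-0.03,"ty":0,"tz":0.08,"grip":-1},{"rx":0,"ry":0,"rz":0,"tx":0,"ty":0,"tz":0,"grip":1},{"rx":0,"ry":0,"rz":0,"tx":0,"ty":0,"tz":0,"grip":1},{"rx":0,"ry":0,"rz":0,"tx":0,"ty":0,"tz":0,"grip":1},{"rx":0,"ry":0,"rz":0,"tx":0,"ty":0,"tz":0,"grip":1},{"rx":0,"ry":0,"rz":0,"tx":0,"ty":0,"tz":0,"grip":1},{"rx":0,"ry":0,"rz":0,"tx":0,"ty":0,"tz":0,"grip":1},{"rx":0,"ry":0,"rz":0,"tx":0,"ty":0,"tz":0,"grip":1}]' 40; python3 d.py 0.4848 -0.007 0.165 -9.5
```

```text
time_s: 7.02
ee_pos: [0.4861, -0.0066, 0.1686]
eef_rot: [-3.139, -0.005, -0.164]
force: [-0.2, 0.3, -0.0]
grip_width: 0.0508
tool shift mm [-1.2  0.6  3.6] turn deg [-0.14 -0.27  0.09]
pos [ 0.4861 -0.0066  0.1686] yaw -9.4 t 7.0167 j6 1.64 F [-0.2  0.3 -0. ] M [-0.04  0.17 -0.02] w 0.0508
```

```bash
python3 -m pendant '[{"rx":0,"ry":0,"rz":0,"tx":0,"ty":0,"tz":0,"grip":1},{"rx":0,"ry":0,"rz":0,"tx":0,"ty":0,"tz":0,"grip":1},{"rx":0,"ry":0,"rz":0,"tx":0,"ty":0,"tz":0,"grip":1},{"rx":0,"ry":0,"rz":0,"tx":0,"ty":0,"tz":0,"grip":1}]' 40; python3 d.py 0.4848 -0.007 0.165 -9.5
```

```text
time_s: 7.35
ee_pos: [0.4861, -0.0066, 0.1685]
eef_rot: [-3.139, -0.005, -0.164]
force: [0.4, -0.4, 0.2]
grip_width: 0.024
tool shift mm [-1.2  0.6  3.5] turn deg [-0.14 -0.26  0.09]
pos [ 0.4861 -0.0066  0.1685] yaw -9.4 t 7.35 j6 1.64 F [ 0.4 -0.4  0.2] M [ 0.    0.17 -0.03] w 0.024
```

```bash
python3 -m pendant '[{"rx":0,"ry":0,"rz":0,"tx":0,"ty":0,"tz":0,"grip":1},{"rx":0,"ry":0,"rz":0,"tx":0,"ty":0,"tz":0,"grip":1},{"rx":0,"ry":0,"rz":0,"tx":0,"ty":0,"tz":0,"grip":1}]' 40; python3 d.py 0.4848 -0.007 0.165 -9.5
python3 - <<'E'
from meas import *
cv2.imwrite("pics/s2.png",up(s,270,100,130,150,4))
E
```

```text
time_s: 7.6
ee_pos: [0.4861, -0.0066, 0.1685]
eef_rot: [-3.139, -0.004, -0.164]
force: [-0.2, 0.0, -0.2]
grip_width: 0.02
tool shift mm [-1.2  0.6  3.5] turn deg [-0.13 -0.26  0.09]
pos [ 0.4861 -0.0066  0.1685] yaw -9.4 t 7.6 j6 1.64 F [-0.2  0.  -0.2] M [-0.03  0.13 -0.  ] w 0.02
```

View pics/s2.png

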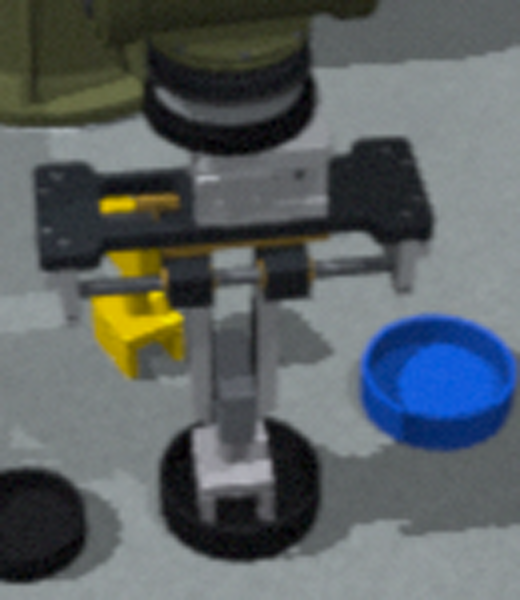

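```bash
python3 -m pendant '[{"rx":0,"ry":0,"rz":0,"tx":0,"ty":0,"tz":-0.6,"grip":1},{"rx":0,"ry":0,"rz":0,"tx":0,"ty":0,"tz":-0.7,"grip":1},{"rx":0,"ry":0,"rz":-1,"tx":0,"ty":0,"tz":-0.7,"grip":1},{"rx":0,"ry":0,"rz":-1,"tx":0,"ty":0,"tz":0,"grip":1},{"rx":0,"ry":0,"rz":-1,"tx":0,"ty":0,"tz":0,"grip":1},{"rx":0,"ry":0,"rz":-1,"tx":0,"ty":0,"tz":0,"grip":1},{"rx":0,"ry":0,"rz":-1,"tx":0,"ty":0,"tz":0,"grip":1},{"rx":0,"ry":0,"rz":-1,"tx":0,"ty":0,"tz":0,"grip":1}]' 40
python3 -m pendant '[{"rx":0,"ry":0,"rz":-1,"tx":0,"ty":0,"tz":0,"grip":1},{"rx":0,"ry":0,"rz":-1,"tx":0,"ty":0,"tz":0,"grip":1},{"rx":0,"ry":0,"rz":-1,"tx":0,"ty":0,"tz":0,"grip":1},{"rx":0,"ry":0,"rz":-1,"tx":0,"ty":0,"tz":0,"grip":1},{"rx":0,"ry":0,"rz":-1,"tx":0,"ty":0,"tz":0,"grip":1},{"rx":0,"ry":0,"rz":-1,"tx":0,"ty":0,"tz":0,"grip":1},{"rx":0,"ry":0,"rz":-1,"tx":0,"ty":0,"tz":0,"grip":1},{"rx":0,"ry":0,"rz":-1,"tx":0,"ty":0,"tz":0,"grip":1}]' 40; python3 d.py 0.606 -0.2365 0.25 54
```

```text
time_s: 8.37
ee_pos: [0.4844, -0.0066, 0.2505]
eef_rot: [-3.139, -0.0, 0.27]
force: [-0.6, -0.4, -2.1]
grip_width: 0.0196
time_s: 9.03
ee_pos: [0.483, -0.0065, 0.248]
eef_rot: [-3.135, 0.002, 0.858]
force: [0.9, 0.5, -1.8]
grip_width: 0.0198
tool shift mm [-93.5 243.5  -3.4] turn deg [-0.36  0.08 -4.85]
pos [ 0.483  -0.0065  0.248 ] yaw 49.1 t 9.0333 j6 0.62 F [ 0.9  0.5 -1.8] M [-0.04  0.14 -0.02] w 0.0198
```

```bash
python3 -m pendant '[{"rx":0,"ry":0,"rz":0,"tx":-0.2,"ty":0.5,"tz":-0.05,"grip":1},{"rx":0,"ry":0,"rz":0,"tx":-0.29,"ty":0.76,"tz":-0.03,"grip":1},{"rx":0,"ry":0,"rz":0,"tx":-0.29,"ty":0.76,"tz":0,"grip":1},{"rx":0,"ry":0,"rz":0,"tx":-0.29,"ty":0.76,"tz":0,"grip":1},{"rx":0,"ry":0,"rz":0,"tx":-0.29,"ty":0.76,"tz":0,"grip":1},{"rx":0,"ry":0,"rz":0,"tx":-0.29,"ty":0.76,"tz":0,"grip":1},{"rx":0,"ry":0,"rz":0,"tx":-0.29,"ty":0.76,"tz":0,"grip":1},{"rx":0,"ry":0,"rz":0,"tx":-0.29,"ty":0.76,"tz":0,"grip":1}]' 40;  python3 d.py 0.606 -0.2365 0.25 54
```

```text
time_s: 9.7
ee_pos: [0.6041, -0.2301, 0.2468]
eef_rot: [-3.129, 0.003, 0.871]
force: [1.9, 0.8, -2.0]
grip_width: 0.0198
tool shift mm [-3.7  5.6 -3.3] turn deg [-0.71  0.15 -4.11]
pos [ 0.6041 -0.2301  0.2468] yaw 49.9 t 9.7 j6 0.28 F [ 1.9  0.8 -2. ] M [-0.03  0.07  0.01] w 0.0198
```

```bash
python3 -m pendant '[{"rx":-0.18,"ry":0.04,"rz":-0.95,"tx":-0.09,"ty":0.14,"tz":-0.1,"grip":1},{"rx":0,"ry":0,"rz":0,"tx":0,"ty":0,"tz":0,"grip":1},{"rx":0,"ry":0,"rz":0,"tx":0,"ty":0,"tz":0,"grip":1}]' 40;  python3 d.py 0.606 -0.2365 0.25 54
python3 - <<'E'
from meas import *
cv2.imwrite("pics/s3.png",up(s,160,170,150,160,3.7));cv2.imwrite("pics/t3.png",up(t,340,110,120,100,6))
E
```

```text
time_s: 9.95
ee_pos: [0.6067, -0.2422, 0.247]
eef_rot: [-3.138, 0.001, 0.932]
force: [0.3, 0.1, -2.7]
grip_width: 0.0197
tool shift mm [ 4.2 -4.  -3. ] turn deg [-0.21  0.07 -0.58]
pos [ 0.6067 -0.2422  0.247 ] yaw 53.4 t 9.95 j6 0.2 F [ 0.3  0.1 -2.7] M [-0.05  0.14 -0.  ] w 0.0197
```

View pics/s3.png

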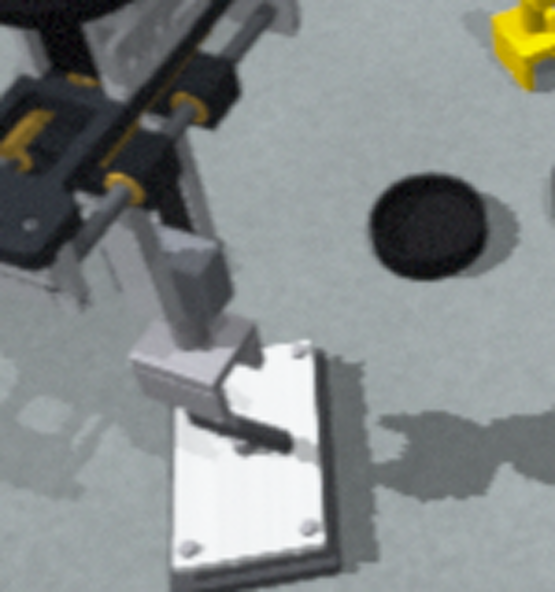

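View pics/t3.png

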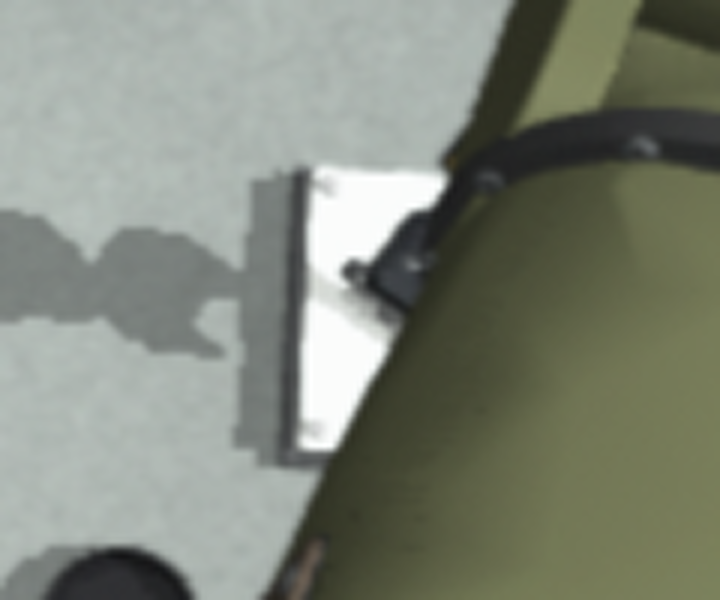

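The scene view shows the key held upright, with its prongs above the bar ((190,415) to (290,440) in the crop) and the gap along the bar. I'll take out the 4 mm offset, then lower it.

```bash
python3 -m pendant '[{"rx":-0.05,"ry":0.02,"rz":-0.15,"tx":0.11,"ty":-0.1,"tz":0.3,"grip":1},{"rx":0,"ry":0,"rz":0,"tx":0,"ty":0,"tz":0,"grip":1},{"rx":0,"ry":0,"rz":0,"tx":0,"ty":0,"tz":0,"grip":1}]' 40;  python3 d.py 0.606 -0.2365 0.192 54
```

```text
time_s: 10.3
ee_pos: [0.6057, -0.2327, 0.2362]
eef_rot: [3.141, -0.0, 0.943]
force: [-0.8, -0.1, -1.7]
grip_width: 0.0199
tool shift mm [-2.9  2.5 44.2] turn deg [ 0.02 -0.03  0.04]
pos [ 0.6057 -0.2327  0.2362] yaw 54.0 t 10.3 j6 0.2 F [-0.8 -0.1 -1.7] M [-0.09  0.06  0.04] w 0.0199
```

```bash
python3 -m pendant '[{"rx":0,"ry":0,"rz":0,"tx":-0.04,"ty":0.03,"tz":0.25,"grip":1},{"rx":0,"ry":0,"rz":0,"tx":0,"ty":0,"tz":0.25,"grip":1},{"rx":0,"ry":0,"rz":0,"tx":0,"ty":0,"tz":0.15,"grip":1},{"rx":0,"ry":0,"rz":0,"tx":0,"ty":0,"tz":0,"grip":1}]' 40;  python3 d.py 0.606 -0.2365 0.192 54
```

```text
time_s: 10.63
ee_pos: [0.6058, -0.2337, 0.2091]
eef_rot: [3.14, -0.001, 0.943]
force: [-0.2, -0.4, -2.8]
grip_width: 0.02
tool shift mm [-2.1  1.8 17.1] turn deg [ 0.07 -0.04  0.03]
pos [ 0.6058 -0.2337  0.2091] yaw 54.0 t 10.6333 j6 0.2 F [-0.2 -0.4 -2.8] M [-0.06  0.16  0.05] w 0.02
```

```bash
python3 -m pendant '[{"rx":0,"ry":0,"rz":0,"tx":-0.04,"ty":0.03,"tz":0.2,"grip":1},{"rx":0,"ry":0,"rz":0,"tx":0,"ty":0,"tz":0.2,"grip":1},{"rx":0,"ry":0,"rz":0,"tx":0,"ty":0,"tz":0.1,"grip":1},{"rx":0,"ry":0,"rz":0,"tx":0,"ty":0,"tz":0,"grip":1}]' 40;  python3 d.py 0.606 -0.2365 0.192 54
python3 - <<'E'
from meas import *
cv2.imwrite("pics/s4.png",up(s,160,170,150,160,3.7))
E
```

```text
time_s: 10.97
ee_pos: [0.6065, -0.2365, 0.1894]
eef_rot: [3.137, -0.002, 0.942]
force: [-1.3, 1.2, 5.5]
grip_width: 0.0196
tool shift mm [-0.3 -0.4 -2.6] turn deg [ 0.26 -0.09 -0.02]
pos [ 0.6065 -0.2365  0.1894] yaw 54.0 t 10.9667 j6 0.2 F [-1.3  1.2  5.5] M [0.25 0.41 0.04] w 0.0196
```

View pics/s4.png

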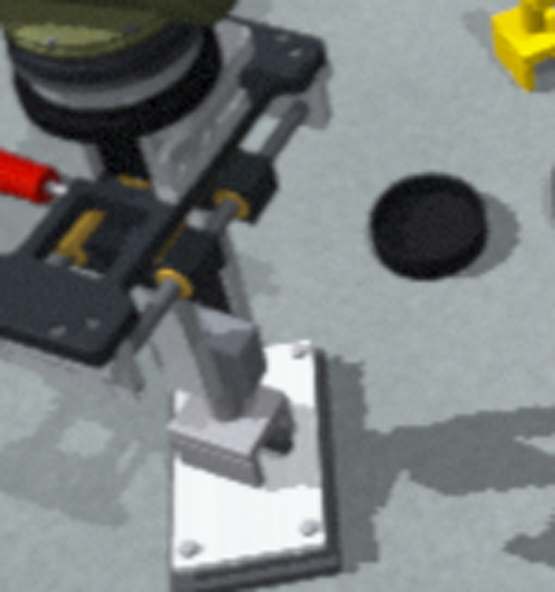

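The fork is fully over the bar: contact at TCP z 0.189, force up about 8 N. I'll raise it 2 mm and turn clockwise.

```bash
python3 -m pendant '[{"rx":0,"ry":0,"rz":0,"tx":0,"ty":0,"tz":-0.07,"grip":1},{"rx":0,"ry":0,"rz":1,"tx":0,"ty":0,"tz":0,"grip":1},{"rx":0,"ry":0,"rz":1,"tx":0,"ty":0,"tz":0,"grip":1},{"rx":0,"ry":0,"rz":1,"tx":0,"ty":0,"tz":0,"grip":1},{"rx":0,"ry":0,"rz":1,"tx":0,"ty":0,"tz":0,"grip":1},{"rx":0,"ry":0,"rz":1,"tx":0,"ty":0,"tz":0,"grip":1},{"rx":0,"ry":0,"rz":1,"tx":0,"ty":0,"tz":0,"grip":1},{"rx":0,"ry":0,"rz":0,"tx":0,"ty":0,"tz":0,"grip":1}]' 40;  python3 d.py 0.606 -0.2365 0.192 -28
```

```text
time_s: 11.73
ee_pos: [0.606, -0.2367, 0.1908]
eef_rot: [3.14, -0.001, 0.504]
force: [-0.4, -0.3, -1.7]
grip_width: 0.0199
tool shift mm [ 0.1 -0.2 -1.2] turn deg [ 4.000e-02 -1.200e-01  5.685e+01]
pos [ 0.606  -0.2367  0.1908] yaw 28.9 t 11.7333 j6 0.64 F [-0.4 -0.3 -1.7] M [ 0.01  0.12 -0.  ] w 0.0199
```

```bash
python3 -m pendant '[{"rx":0,"ry":0,"rz":1,"tx":0,"ty":0,"tz":-0.03,"grip":1},{"rx":0,"ry":0,"rz":1,"tx":0,"ty":0,"tz":0,"grip":1},{"rx":0,"ry":0,"rz":1,"tx":0,"ty":0,"tz":0,"grip":1},{"rx":0,"ry":0,"rz":1,"tx":0,"ty":0,"tz":0,"grip":1},{"rx":0,"ry":0,"rz":1,"tx":0,"ty":0,"tz":0,"grip":1},{"rx":0,"ry":0,"rz":1,"tx":0,"ty":0,"tz":0,"grip":1},{"rx":0,"ry":0,"rz":1,"tx":0,"ty":0,"tz":0,"grip":1},{"rx":0,"ry":0,"rz":0,"tx":0,"ty":0,"tz":0,"grip":1}]' 40;  python3 d.py 0.606 -0.2365 0.192 -28
python3 - <<'E'
from meas import *
cv2.imwrite("pics/s5.png",up(s,160,170,150,160,3.7))
E
```

```text
time_s: 12.4
ee_pos: [0.6058, -0.2369, 0.1913]
eef_rot: [3.141, -0.001, 0.012]
force: [-0.4, 0.3, -2.4]
grip_width: 0.0199
tool shift mm [ 0.2 -0.4 -0.7] turn deg [ 0.03 -0.04 28.72]
pos [ 0.6058 -0.2369  0.1913] yaw 0.7 t 12.4 j6 1.13 F [-0.4  0.3 -2.4] M [0.03 0.13 0.06] w 0.0199
```

View pics/s5.png

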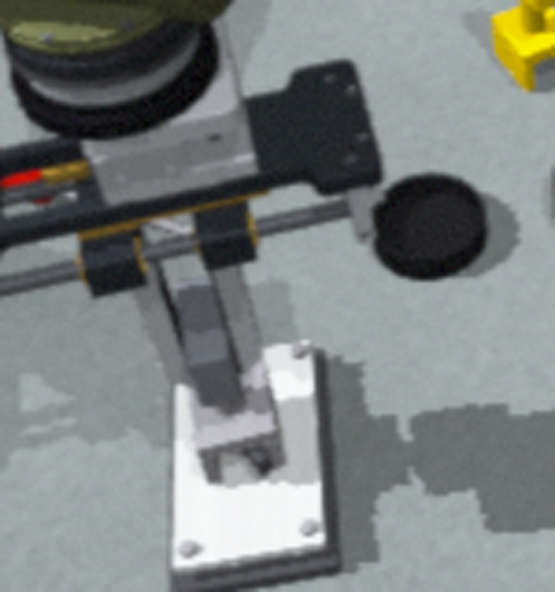

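The key has turned the bar: its dark end shows in the fork gap at (262,455). I'll keep turning to the stop.

```bash
python3 -m pendant '[{"rx":0,"ry":0,"rz":1,"tx":0,"ty":0,"tz":0,"grip":1},{"rx":0,"ry":0,"rz":1,"tx":0,"ty":0,"tz":0,"grip":1},{"rx":0,"ry":0,"rz":1,"tx":0,"ty":0,"tz":0,"grip":1},{"rx":0,"ry":0,"rz":1,"tx":0,"ty":0,"tz":0,"grip":1},{"rx":0,"ry":0,"rz":1,"tx":0,"ty":0,"tz":0,"grip":1},{"rx":0,"ry":0,"rz":0.5,"tx":0,"ty":0,"tz":0,"grip":1},{"rx":0,"ry":0,"rz":0,"tx":0,"ty":0,"tz":0,"grip":1}]' 40;  python3 d.py 0.606 -0.2365 0.192 -28
python3 - <<'E'
from meas import *
cv2.imwrite("pics/s6.png",up(s,180,220,90,110,5.3))
E
```

```text
time_s: 13.08
ee_pos: [0.6056, -0.2369, 0.191]
eef_rot: [3.141, 0.0, -0.359]
force: [0.6, -0.2, -2.5]
grip_width: 0.0199
tool shift mm [ 0.2 -0.5 -1. ] turn deg [0.04 0.01 7.45]
pos [ 0.6056 -0.2369  0.191 ] yaw -20.6 t 13.0833 j6 1.5 F [ 0.6 -0.2 -2.5] M [0.01 0.19 0.04] w 0.0199
```

View pics/s6.png

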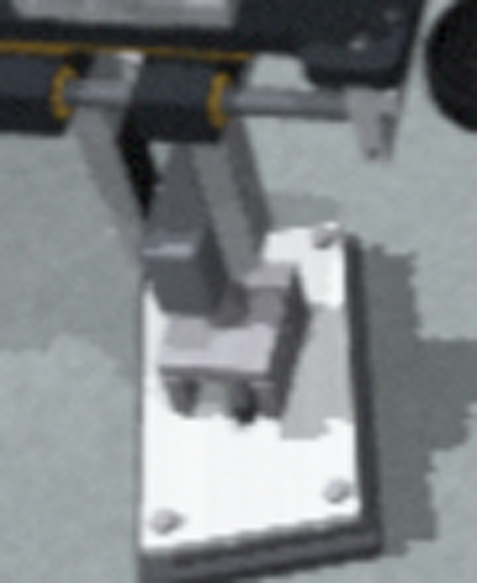

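```bash
python3 -m pendant '[{"rx":0,"ry":0,"rz":0.9,"tx":0,"ty":0,"tz":0,"grip":1},{"rx":0,"ry":0,"rz":0.6,"tx":0,"ty":0,"tz":0,"grip":1},{"rx":0,"ry":0,"rz":0,"tx":0,"ty":0,"tz":0,"grip":1}]' 40;  python3 d.py 0.606 -0.2365 0.192 -28
```

```text
time_s: 13.43
ee_pos: [0.6056, -0.2369, 0.1908]
eef_rot: [3.141, 0.0, -0.456]
force: [-1.0, 0.7, -0.3]
grip_width: 0.0204
tool shift mm [ 0.2 -0.5 -1.2] turn deg [0.05 0.02 1.87]
pos [ 0.6056 -0.2369  0.1908] yaw -26.1 t 13.4333 j6 1.6 F [-1.   0.7 -0.3] M [0.15 0.33 0.39] w 0.0204
```

```bash
python3 -m pendant '[{"rx":0,"ry":0,"rz":0.6,"tx":0,"ty":0,"tz":0,"grip":1},{"rx":0,"ry":0,"rz":0,"tx":0,"ty":0,"tz":0,"grip":1},{"rx":0,"ry":0,"rz":0,"tx":0,"ty":0,"tz":0,"grip":1}]' 40;  python3 d.py 0.606 -0.2365 0.192 -28
python3 - <<'E'
from meas import *
cv2.imwrite("pics/s7.png",up(s,180,220,90,110,5.3))
E
```

```text
time_s: 13.68
ee_pos: [0.6057, -0.2368, 0.1909]
eef_rot: [3.14, -0.0, -0.487]
force: [-0.1, -0.2, -1.9]
grip_width: 0.0199
tool shift mm [ 0.1 -0.4 -1.1] turn deg [ 0.09 -0.01  0.11]
pos [ 0.6057 -0.2368  0.1909] yaw -27.9 t 13.6833 j6 1.63 F [-0.1 -0.2 -1.9] M [0.03 0.21 0.73] w 0.0199
```

View pics/s7.png

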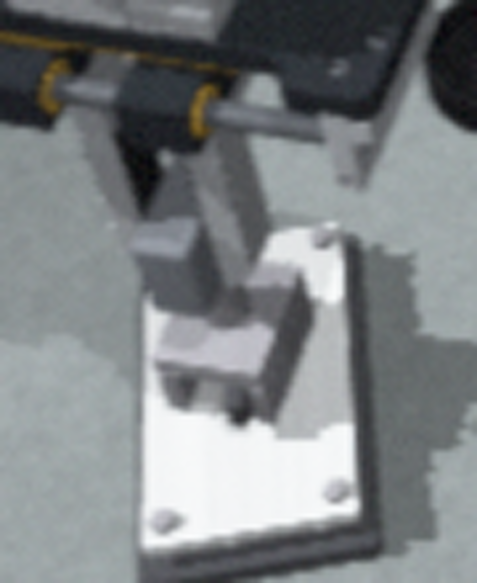

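The turning moment is now 0.73 N m against 0.1 N m of screw friction, so the screw is at its stop. I'll turn back into the free play (yaw about −8°) and lift.

```bash
python3 -m pendant '[{"rx":0,"ry":0,"rz":-1,"tx":0,"ty":0,"tz":0,"grip":1},{"rx":0,"ry":0,"rz":-1,"tx":0,"ty":0,"tz":0,"grip":1},{"rx":0,"ry":0,"rz":-1,"tx":0,"ty":0,"tz":0,"grip":1},{"rx":0,"ry":0,"rz":-1,"tx":0,"ty":0,"tz":0,"grip":1},{"rx":0,"ry":0,"rz":0,"tx":0,"ty":0,"tz":0,"grip":1},{"rx":0,"ry":0,"rz":0,"tx":0,"ty":0,"tz":-0.3,"grip":1},{"rx":0,"ry":0,"rz":0,"tx":0,"ty":0,"tz":-0.6,"grip":1},{"rx":0,"ry":0,"rz":0,"tx":0,"ty":0,"tz":-0.7,"grip":1}]' 40;  python3 d.py 0.486 -0.003 0.25 -9.5
python3 - <<'E'
from meas import *
cv2.imwrite("pics/s8.png",up(s,160,170,150,160,3.7))
E
```

```text
time_s: 14.45
ee_pos: [0.6041, -0.2365, 0.2506]
eef_rot: [-3.139, 0.012, -0.197]
force: [-0.7, 0.2, -1.6]
grip_width: 0.0196
tool shift mm [-161.5 -205.8    3.1] turn deg [-0.17  0.68 -1.79]
pos [ 0.6041 -0.2365  0.2506] yaw -11.3 t 14.45 j6 1.34 F [-0.7  0.2 -1.6] M [ 0.04  0.13 -0.03] w 0.0196
```

View pics/s8.png

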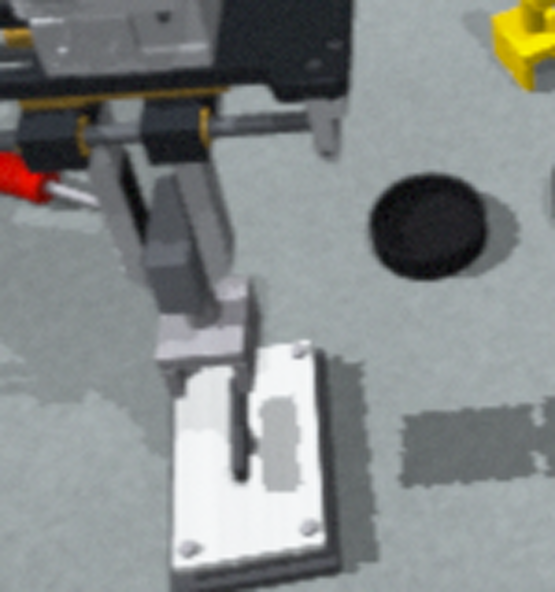

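The bar now lies along the clamp's long sides (crop (240,380) to (240,475)). I'll carry the key back to the holder.

```bash
python3 -m pendant '[{"rx":-0.04,"ry":0.17,"rz":-0.2,"tx":-0.3,"ty":-0.4,"tz":0.08,"grip":1},{"rx":0,"ry":0,"rz":0,"tx":-0.52,"ty":-0.67,"tz":0,"grip":1},{"rx":0,"ry":0,"rz":0,"tx":-0.52,"ty":-0.67,"tz":0,"grip":1},{"rx":0,"ry":0,"rz":0,"tx":-0.52,"ty":-0.67,"tz":0,"grip":1},{"rx":0,"ry":0,"rz":0,"tx":-0.52,"ty":-0.67,"tz":0,"grip":1},{"rx":0,"ry":0,"rz":0,"tx":-0.52,"ty":-0.67,"tz":0,"grip":1},{"rx":0,"ry":0,"rz":0,"tx":-0.52,"ty":-0.67,"tz":0,"grip":1},{"rx":0,"ry":0,"rz":0,"tx":-0.3,"ty":-0.4,"tz":0,"grip":1}]' 40;  python3 d.py 0.4865 -0.0035 0.25 -9.5
```

```text
time_s: 15.22
ee_pos: [0.49, -0.015, 0.2488]
eef_rot: [3.139, -0.013, -0.202]
force: [-0.5, 0.5, -2.4]
grip_width: 0.0201
tool shift mm [ -5.7 -10.5  -1.3] turn deg [ 0.17 -0.73 -2.08]
pos [ 0.49   -0.015   0.2488] yaw -11.6 t 15.2167 j6 1.67 F [-0.5  0.5 -2.4] M [ 0.    0.18 -0.  ] w 0.0201
```

```bash
python3 -m pendant '[{"rx":0.04,"ry":-0.18,"rz":-0.5,"tx":-0.1,"ty":-0.2,"tz":0,"grip":1},{"rx":0,"ry":0,"rz":0,"tx":0,"ty":0,"tz":0,"grip":1},{"rx":0,"ry":0,"rz":0,"tx":0,"ty":0,"tz":0,"grip":1}]' 40;  python3 d.py 0.4865 -0.0035 0.1695 -9.5
python3 - <<'E'
from meas import *
cv2.imwrite("pics/s9.png",up(s,270,110,130,140,4));cv2.imwrite("pics/c9.png",up(t,375,125,60,75,6))
x,y,w,h=375,125,60,75
c=t
a=up(c,x,y,w,h); g=a.max(2)
m,ce,st=big(g>195); ct=cnt(m);hull=cv2.convexHull(ct); ap=full(cv2.approxPolyDP(hull,14,True)[:,0],x,y)
print([onz(c,p,.024)[:2].round(4).tolist() for p in ap])
hm=cv2.fillPoly(np.zeros_like(m),[hull],1)
b,ce,st=big((g<100)&(hm>0)); r=cv2.minAreaRect(cnt(b)); bp=cv2.boxPoints(r)
l=[np.linalg.norm(bp[0]-bp[1]),np.linalg.norm(bp[1]-bp[2])]
e=[(bp[0]+bp[3])/2,(bp[1]+bp[2])/2] if l[0]>l[1] else [(bp[0]+bp[1])/2,(bp[2]+bp[3])/2]
E=[onz(c,p,.045) for p in full(e,x,y)]; d=E[1]-E[0]; print("bar",np.degrees(np.arctan2(d[1],d[0])),np.linalg.norm(d))
E
```

```text
time_s: 15.47
ee_pos: [0.4863, -0.0032, 0.2491]
eef_rot: [-3.141, 0.001, -0.163]
force: [-0.7, -1.1, -1.6]
grip_width: 0.0194
tool shift mm [ 0.3  0.3 79.6] turn deg [-0.02  0.03  0.18]
pos [ 0.4863 -0.0032  0.2491] yaw -9.3 t 15.4667 j6 1.65 F [-0.7 -1.1 -1.6] M [-0.02  0.14 -0.  ] w 0.0194
[[0.6688, -0.21], [0.6607, -0.2757], [0.5435, -0.2627], [0.5504, -0.1967]]
bar -4.4734580993331425 0.05307495920181255
```

View pics/s9.png

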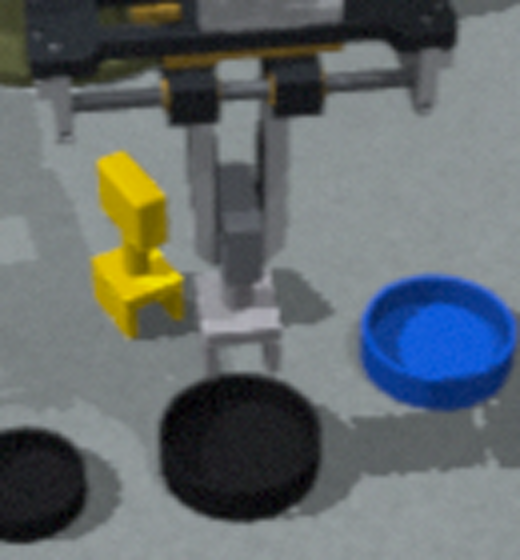

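View pics/c9.png

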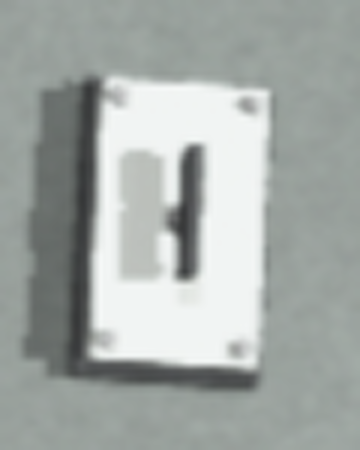

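The bar measures −4.5° against −6.2° for the clamp's long side, so it is within 2°. The empty cup is at (240,445) in the crop and the key is above it at (240,330). I'll lower it now.

```bash
python3 -m pendant '[{"rx":0,"ry":0,"rz":0,"tx":0,"ty":0,"tz":0.4,"grip":1},{"rx":0,"ry":0,"rz":0,"tx":0,"ty":0,"tz":0.5,"grip":1},{"rx":0,"ry":0,"rz":0,"tx":0,"ty":0,"tz":0.5,"grip":1},{"rx":0,"ry":0,"rz":0,"tx":0,"ty":0,"tz":0.2,"grip":1},{"rx":0,"ry":0,"rz":0,"tx":0,"ty":0,"tz":0,"grip":1},{"rx":0,"ry":0,"rz":0,"tx":0,"ty":0,"tz":0,"grip":1}]' 40;  python3 d.py 0.4865 -0.0035 0.1695 -9.5
```

```text
time_s: 16.07
ee_pos: [0.4896, -0.0095, 0.1831]
eef_rot: [3.142, -0.002, -0.173]
force: [0.3, -0.6, -2.0]
grip_width: 0.0198
tool shift mm [-4.1 -5.4 13.5] turn deg [ 0.   -0.11 -0.41]
pos [ 0.4896 -0.0095  0.1831] yaw -9.9 t 16.0667 j6 1.65 F [ 0.3 -0.6 -2. ] M [0.02 0.08 0.03] w 0.0198
```

```bash
python3 -m pendant '[{"rx":0,"ry":0,"rz":0,"tx":-0.1,"ty":-0.12,"tz":0.15,"grip":1},{"rx":0,"ry":0,"rz":0,"tx":0,"ty":0,"tz":0,"grip":1},{"rx":0,"ry":0,"rz":0,"tx":0,"ty":0,"tz":0.1,"grip":1},{"rx":0,"ry":0,"rz":0,"tx":0,"ty":0,"tz":0,"grip":1}]' 40;  python3 d.py 0.4865 -0.0035 0.1685 -9.5
```

```text
time_s: 16.4
ee_pos: [0.4873, -0.0043, 0.1747]
eef_rot: [-3.141, -0.006, -0.174]
force: [-0.3, -0.4, -2.6]
grip_width: 0.0199
tool shift mm [-1.  -0.6  6.1] turn deg [-0.01 -0.32 -0.48]
pos [ 0.4873 -0.0043  0.1747] yaw -10.0 t 16.4 j6 1.66 F [-0.3 -0.4 -2.6] M [0.02 0.14 0.  ] w 0.0199
```

```bash
python3 -m pendant '[{"rx":0,"ry":-0.08,"rz":0,"tx":-0.03,"ty":0,"tz":0.14,"grip":1},{"rx":0,"ry":0,"rz":0,"tx":0,"ty":0,"tz":0,"grip":1},{"rx":0,"ry":0,"rz":0,"tx":0,"ty":0,"tz":0.07,"grip":1},{"rx":0,"ry":0,"rz":0,"tx":0,"ty":0,"tz":0,"grip":1}]' 40;  python3 d.py 0.4865 -0.0035 0.1685 -9.5
```

```text
time_s: 16.73
ee_pos: [0.4877, -0.004, 0.1688]
eef_rot: [-3.141, -0.005, -0.174]
force: [1.1, -0.6, -2.8]
grip_width: 0.0199
tool shift mm [-1.2 -0.3  0.3] turn deg [-0.05 -0.31 -0.45]
pos [ 0.4877 -0.004   0.1688] yaw -9.9 t 16.7333 j6 1.66 F [ 1.1 -0.6 -2.8] M [ 0.03  0.14 -0.01] w 0.0199
```

```bash
python3 -m pendant '[{"rx":0,"ry":-0.06,"rz":0,"tx":-0.02,"ty":0,"tz":0.07,"grip":1},{"rx":0,"ry":0,"rz":0,"tx":0,"ty":0,"tz":0,"grip":1}]' 40;  python3 d.py 0.4865 -0.0035 0.1685 -9.5
```

```text
time_s: 16.9
ee_pos: [0.4884, -0.004, 0.1687]
eef_rot: [-3.14, -0.007, -0.174]
force: [0.2, -0.4, -3.1]
grip_width: 0.0196
tool shift mm [-2.  -0.1  0.2] turn deg [-0.07 -0.39 -0.44]
pos [ 0.4884 -0.004   0.1687] yaw -9.9 t 16.9 j6 1.66 F [ 0.2 -0.4 -3.1] M [0.   0.18 0.  ] w 0.0196
```

```bash
python3 -m pendant '[{"rx":0,"ry":-0.1,"rz":0,"tx":-0.04,"ty":0,"tz":0.12,"grip":1},{"rx":0,"ry":0,"rz":0,"tx":0,"ty":0,"tz":0,"grip":1}]' 40;  python3 d.py 0.4865 -0.0035 0.1685 -9.5
```

```text
time_s: 17.07
ee_pos: [0.4895, -0.0041, 0.1681]
eef_rot: [-3.14, -0.01, -0.173]
force: [-0.1, 0.1, -2.1]
grip_width: 0.0199
tool shift mm [-3.1 -0.  -0.5] turn deg [-0.1  -0.55 -0.43]
pos [ 0.4895 -0.0041  0.1681] yaw -9.9 t 17.0667 j6 1.66 F [-0.1  0.1 -2.1] M [-0.02  0.2  -0.01] w 0.0199
```

```bash
python3 -m pendant '[{"rx":0,"ry":-0.3,"rz":0.1,"tx":-0.12,"ty":0,"tz":0.06,"grip":1},{"rx":0,"ry":0,"rz":0,"tx":0,"ty":0,"tz":0,"grip":1}]' 40;  python3 d.py 0.4865 -0.0035 0.1685 -9.5
python3 - <<'E'
from h import *
o=ctrl.get_obs();print(o["qpos"].round(3),o["joint_vel"].round(3))
s=ctrl.camera("scene")
cv2.imwrite("pics/s10.png",cv2.resize(s["pixels"][140:250,270:400],None,fx=5,fy=5,interpolation=2))
E
```

```text
time_s: 17.23
ee_pos: [0.4858, -0.0033, 0.1669]
eef_rot: [-3.139, 0.008, -0.181]
force: [-0.1, 0.4, -2.6]
grip_width: 0.0197
tool shift mm [ 0.7  0.  -1.6] turn deg [-0.13  0.46 -0.87]
pos [ 0.4858 -0.0033  0.1669] yaw -10.4 t 17.2333 j6 1.67 F [-0.1  0.4 -2.6] M [ 0.06  0.26 -0.04] w 0.0197
[-0.083  0.327  1.832  0.004  0.99   1.667] [-0.    -0.001 -0.005 -0.002 -0.02  -0.007]
```

View pics/s10.png

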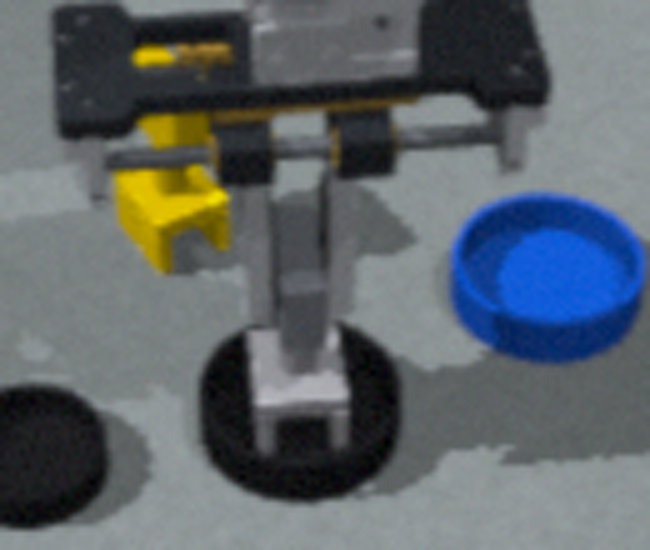

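```bash
python3 -m pendant '[{"rx":0,"ry":0.05,"rz":-0.1,"tx":0.03,"ty":0,"tz":0.07,"grip":1},{"rx":0,"ry":0,"rz":0,"tx":0,"ty":0,"tz":0,"grip":1},{"rx":0,"ry":0,"rz":0,"tx":0,"ty":0,"tz":0,"grip":1}]' 40;  python3 d.py 0.4865 -0.0035 0.1655 -9.5
```

```text
time_s: 17.53
ee_pos: [0.4877, -0.0036, 0.1662]
eef_rot: [-3.139, 0.002, -0.174]
force: [0.8, -0.3, 0.3]
grip_width: 0.0194
tool shift mm [-1.2  0.2  0.7] turn deg [-0.14  0.12 -0.45]
pos [ 0.4877 -0.0036  0.1662] yaw -9.9 t 17.5333 j6 1.66 F [ 0.8 -0.3  0.3] M [-0.02 -0.07  0.  ] w 0.0194
```

```bash
python3 -m pendant '[{"rx":0,"ry":0.03,"rz":0,"tx":-0.02,"ty":0,"tz":0.05,"grip":1},{"rx":0,"ry":0,"rz":0,"tx":0,"ty":0,"tz":0,"grip":1}]' 40;  python3 d.py 0.4865 -0.0035 0.1655 -9.5
```

```text
time_s: 17.7
ee_pos: [0.4876, -0.0035, 0.1662]
eef_rot: [-3.139, -0.002, -0.174]
force: [-0.0, -0.4, -3.3]
grip_width: 0.0198
tool shift mm [-1.1  0.2  0.7] turn deg [-0.15 -0.14 -0.45]
pos [ 0.4876 -0.0035  0.1662] yaw -10.0 t 17.7 j6 1.66 F [-0.  -0.4 -3.3] M [ 0.03  0.17 -0.08] w 0.0198
```

```bash
python3 -m pendant '[{"rx":0,"ry":0,"rz":0,"tx":-0.03,"ty":0,"tz":0.1,"grip":1},{"rx":0,"ry":0,"rz":0,"tx":0,"ty":0,"tz":0.05,"grip":1},{"rx":0,"ry":0,"rz":0,"tx":0,"ty":0,"tz":0,"grip":1}]' 40;  python3 d.py 0.4865 -0.0035 0.1655 -9.5
```

```text
time_s: 17.95
ee_pos: [0.4884, -0.0035, 0.1653]
eef_rot: [-3.139, -0.01, -0.174]
force: [0.5, -0.1, -2.8]
grip_width: 0.0198
tool shift mm [-1.8  0.3 -0.2] turn deg [-0.15 -0.59 -0.44]
pos [ 0.4884 -0.0035  0.1653] yaw -9.9 t 17.95 j6 1.66 F [ 0.5 -0.1 -2.8] M [-0.03  0.15 -0.02] w 0.0198
```

```bash
python3 -m pendant '[{"rx":0,"ry":-0.2,"rz":0,"tx":-0.08,"ty":0,"tz":0.1,"grip":1},{"rx":0,"ry":0,"rz":0,"tx":0,"ty":0,"tz":0,"grip":1},{"rx":0,"ry":0,"rz":0,"tx":0,"ty":0,"tz":0,"grip":1}]' 40;  python3 d.py 0.4865 -0.0035 0.1635 -9.5
```

```text
time_s: 18.2
ee_pos: [0.4876, -0.0033, 0.1643]
eef_rot: [-3.138, -0.005, -0.174]
force: [-0.9, -0.2, -2.3]
grip_width: 0.0202
tool shift mm [-1.1  0.4  0.8] turn deg [-0.19 -0.3  -0.44]
pos [ 0.4876 -0.0033  0.1643] yaw -9.9 t 18.2 j6 1.66 F [-0.9 -0.2 -2.3] M [0.   0.15 0.01] w 0.0202
```

```bash
python3 -m pendant '[{"rx":0,"ry":-0.1,"rz":0,"tx":-0.05,"ty":0,"tz":0.1,"grip":1},{"rx":0,"ry":0,"rz":0,"tx":0,"ty":0,"tz":0,"grip":1}]' 40;  python3 d.py 0.4865 -0.0035 0.1635 -9.5
python3 - <<'E'
from h import *
s=ctrl.camera("scene");t=ctrl.camera("top")
cv2.imwrite("pics/s11.png",cv2.resize(s["pixels"][172:237,305:360],None,fx=9,fy=9,interpolation=2))
E
```

```text
time_s: 18.37
ee_pos: [0.4881, -0.0032, 0.1637]
eef_rot: [-3.138, -0.007, -0.173]
force: [-0.4, 1.1, -2.4]
grip_width: 0.02
tool shift mm [-1.6  0.5  0.2] turn deg [-0.21 -0.4  -0.43]
pos [ 0.4881 -0.0032  0.1637] yaw -9.9 t 18.3667 j6 1.66 F [-0.4  1.1 -2.4] M [-0.04  0.16  0.03] w 0.02
```

View pics/s11.png

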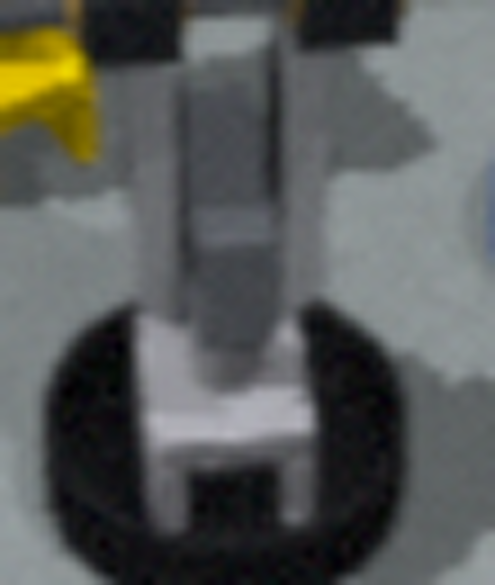

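```bash
python3 -m pendant '[{"rx":0,"ry":-0.1,"rz":0,"tx":-0.04,"ty":0,"tz":0.08,"grip":1}]' 40;  python3 d.py 0.4865 -0.0035 0.1635 -9.5
```

```text
time_s: 18.55
ee_pos: [0.4882, -0.0031, 0.1627]
eef_rot: [-3.138, -0.005, -0.173]
force: [-1.8, -3.2, 58.7]
grip_width: 0.0194
tool shift mm [-1.6  0.7 -0.8] turn deg [-0.23 -0.31 -0.43]
pos [ 0.4882 -0.0031  0.1627] yaw -9.9 t 18.55 j6 1.66 F [-1.8 -3.2 58.7] M [-0.89  0.55 -0.02] w 0.0194
```

That pressing row read 58.7 N, so the key is firmly on the cup floor. The zero rows had been hiding the contact, and the key slid a little in the grip. I'll relax and open.

```bash
python3 -m pendant '[{"rx":0,"ry":0,"rz":0,"tx":0,"ty":0,"tz":0,"grip":1}]' 40;  python3 d.py 0.4865 -0.0035 0.1635 -9.5; python3 -m pendant '[{"rx":0,"ry":0,"rz":0,"tx":0,"ty":0,"tz":0,"grip":0.5},{"rx":0,"ry":0,"rz":0,"tx":0,"ty":0,"tz":0,"grip":0.3},{"rx":0,"ry":0,"rz":0,"tx":0,"ty":0,"tz":0,"grip":0},{"rx":0,"ry":0,"rz":0,"tx":0,"ty":0,"tz":0,"grip":-0.5},{"rx":0,"ry":0,"rz":0,"tx":0,"ty":0,"tz":0,"grip":-1},{"rx":0,"ry":0,"rz":0,"tx":0,"ty":0,"tz":0,"grip":-1},{"rx":0,"ry":0,"rz":0,"tx":0,"ty":0,"tz":0,"grip":-1},{"rx":0,"ry":0,"rz":0,"tx":0,"ty":0,"tz":0,"grip":-1}]' 20
```

```text
time_s: 18.63
ee_pos: [0.4885, -0.0032, 0.1632]
eef_rot: [-3.138, -0.006, -0.173]
force: [-0.2, 0.2, -3.0]
grip_width: 0.0194
tool shift mm [-1.9  0.7 -0.3] turn deg [-0.23 -0.37 -0.43]
pos [ 0.4885 -0.0032  0.1632] yaw -9.9 t 18.6333 j6 1.66 F [-0.2  0.2 -3. ] M [-0.06  0.13  0.05] w 0.0194
time_s: 19.3
ee_pos: [0.4861, -0.0028, 0.1592]
eef_rot: [-3.138, 0.003, -0.173]
force: [0.1, 0.1, 0.4]
grip_width: 0.0667
```

```bash
python3 -m pendant '[{"rx":0,"ry":0,"rz":0,"tx":0,"ty":0,"tz":-0.1,"grip":-1},{"rx":0,"ry":0,"rz":0,"tx":0,"ty":0,"tz":-0.3,"grip":-1},{"rx":0,"ry":0,"rz":0,"tx":0,"ty":0,"tz":-0.6,"grip":-1},{"rx":0,"ry":0,"rz":0,"tx":0,"ty":0,"tz":-0.8,"grip":-1},{"rx":0,"ry":0,"rz":0,"tx":0,"ty":0,"tz":-0.8,"grip":-1},{"rx":0,"ry":0,"rz":0,"tx":0,"ty":0,"tz":-0.8,"grip":-1},{"rx":0,"ry":0,"rz":0,"tx":0,"ty":0,"tz":0,"grip":-1}]' 20
python3 -m pendant '[{"rx":0,"ry":0,"rz":0,"tx":-0.95,"ty":0,"tz":0,"grip":-1},{"rx":0,"ry":0,"rz":0,"tx":-0.95,"ty":0,"tz":0,"grip":-1},{"rx":0,"ry":0,"rz":0,"tx":-0.95,"ty":0,"tz":0,"grip":-1},{"rx":0,"ry":0,"rz":0,"tx":0,"ty":0,"tz":0,"grip":-1},{"rx":0,"ry":0,"rz":0,"tx":0,"ty":0,"tz":0,"grip":-1}]' 20
python3 - <<'E'
from h import *
s=ctrl.camera("scene");t=ctrl.camera("top")
cv2.imwrite("pics/s12.png",s["pixels"]);cv2.imwrite("pics/t12.png",t["pixels"])
E
```

```text
time_s: 19.88
ee_pos: [0.4854, -0.0033, 0.3013]
eef_rot: [-3.138, 0.007, -0.173]
force: [0.5, -0.0, 0.4]
grip_width: 0.0942
time_s: 20.3
ee_pos: [0.3689, 0.0169, 0.3017]
eef_rot: [-3.138, 0.006, -0.174]
force: [0.5, -0.2, 0.7]
grip_width: 0.0945
```

View pics/s12.png

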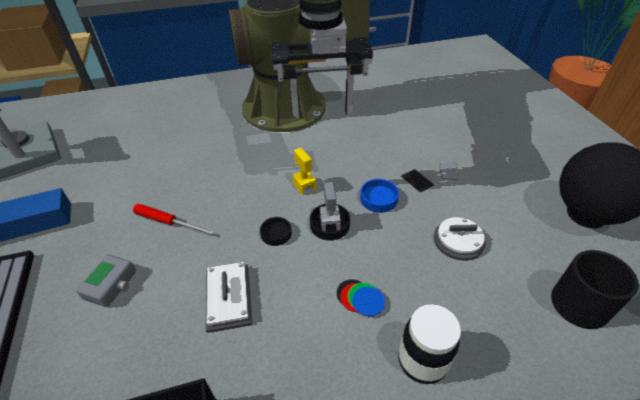

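View pics/t12.png

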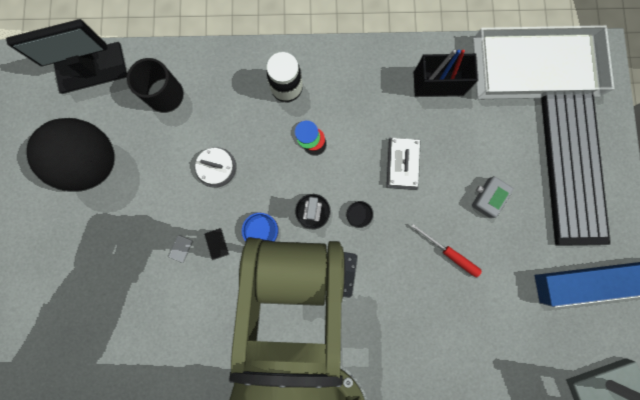

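The scene view shows the key standing in its cup at (330,210) and the bar along the clamp at (225,287). The round clamp at (460,236) looks unchanged. I'll check numerically that the key is upright and centred.

Run:
```python
import cv2,numpy as np
t=cv2.imread("pics/t12.png");s=cv2.imread("pics/s12.png");t0=cv2.imread("pics/top0.png")
f=lambda i,x,y,w,h,k:cv2.resize(i[y:y+h,x:x+w],None,fx=k,fy=k,interpolation=2)
cv2.imwrite("pics/f.png",np.hstack([f(t,293,189,40,45,9),f(s,308,172,45,45*1,9)]))
cv2.imwrite("pics/f2.png",np.hstack([f(t,190,140,50,50,7),f(t0,190,140,50,50,7)]))
```

```text
(no output)
```

View pics/f.png

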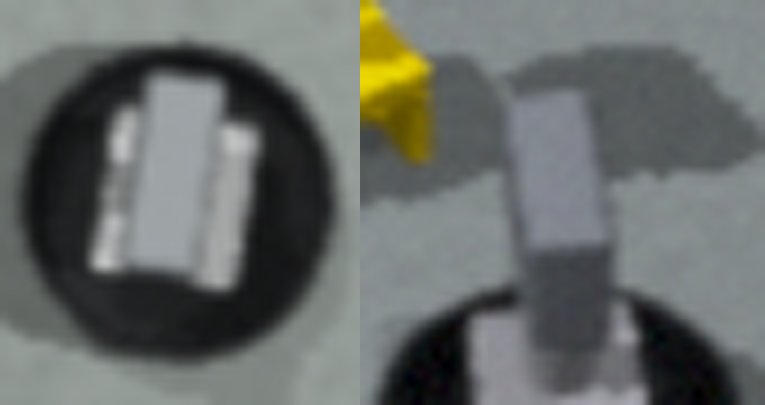

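View pics/f2.png

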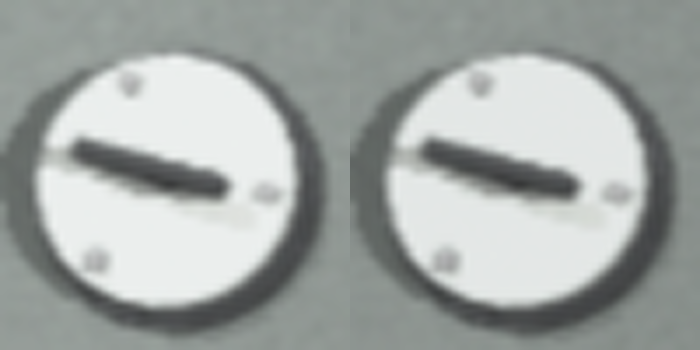

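Run:
```python
from h import *
t=ctrl.camera("top");s=ctrl.camera("scene")
A=np.array([(147,72),(226,82),(203,276),(131,267)])/9-.45+[293,189]
B=(np.array([(609,245),(527,249),(508,98),(583,92)])-[360,0])/9-.45+[308,172]
Q=np.array([tri(t,a,s,b)[0] for a,b in zip(A,B)]);print(Q.round(4),Q.mean(0).round(4))
n=np.cross(Q[0]-Q[2],Q[3]-Q[1]);n/=np.linalg.norm(n);print("tilt deg",np.degrees(np.arccos(abs(n[2]))))
o=ctrl.get_obs();print(o["time_s"],o["force"].round(1))
```

```text
[[ 0.5105  0.0026  0.102 ]
 [ 0.5076 -0.0162  0.1034]
 [ 0.4593 -0.0082  0.1032]
 [ 0.4619  0.0093  0.1026]] [ 0.4848 -0.0031  0.1028]
tilt deg 3.0261073151147104
20.5 [ 0.5 -0.5 -0. ]
```

```bash
python3 -c "
from station import ctrl
print(ctrl.hand_in())"
```

```text
the job is handed in; nothing more can be done
None
```

The screw of the oblong clamp is turned to its stop, the key is back upright in its holder, and the job was handed in at about 20.5 s of the 51 s allowed. I took the grey key from the larger black cup, set it over the bar and turned it clockwise until it stopped. The hand-in reports no verdict.

**Last checks:**
- **Oblong clamp's screw:** the turning moment rose to 0.73 N m at the stop, against about 0.1 N m of friction. Afterwards the bar measured −4.5° against −6.2° for the clamp's long side, so it is within 2° of in line.
- **Key:** its centre, about (0.485, −0.003), is about 2 mm from the cup centre, and its top is at 0.103 m, the same as before the job. The corner fit gave a tilt of about 3°, which is within its noise.
- **Round clamp:** the screw looks unchanged against the first picture.
- **Robot:** the gripper was open and clear of everything, with the force reading near zero.

**What did not go smoothly:**
- Small rows were followed poorly.
- Rows that did not move hid the contact when I set the key down. One pressing row reached 58.7 N at the wrist, below the 120 N limit.
- The key slid a few millimetres in the grip, but it ended on the cup floor.

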